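# Pack and seal a spares case with the treadle

## Task

Pack every contactor and small carton standing on the bench into the steel case, shut its lid fully and swing the hold-down arm down onto it. Then press the treadle right down to its stop for a moment to punch the seals, let it come all the way up, and swing the hold-down arm back upright as it was, leaving the lid shut. Never work the treadle unless the lid is shut and the hold-down is down, and leave the reel and the screwdriver alone.

Things in the scene. Friction and masses are not known exactly. Their poses are not given: they have to be found in the camera images.
- contactor1: contactor (grey plastic switchgear block): base 84 (its x) x 44 (its y) x 38 mm high with a step 48 x 44 mm, 20 mm higher, on its middle, 58 mm high in all, about 0.3 kg; origin: centre of its underside, z up. May be absent
- contactor2: contactor (grey plastic switchgear block): base 84 (its x) x 44 (its y) x 38 mm high with a step 48 x 44 mm, 20 mm higher, on its middle, 58 mm high in all, about 0.3 kg; origin: centre of its underside, z up. May be absent
- contactor3: contactor (grey plastic switchgear block): base 84 (its x) x 44 (its y) x 38 mm high with a step 48 x 44 mm, 20 mm higher, on its middle, 58 mm high in all, about 0.3 kg; origin: centre of its underside, z up. May be absent
- carton1: small cardboard carton, closed, 80 (its x) x 42 (its y) x 55 mm high, about 0.18 kg; origin: centre of its underside, z up. May be absent
- carton2: small cardboard carton, closed, 80 (its x) x 42 (its y) x 55 mm high, about 0.18 kg; origin: centre of its underside, z up. May be absent
- case: open-topped steel case fixed to the bench, 130 (its x, away from the robot) x 335 (its y) x 75 mm high outside, walls and floor 5 mm; inside 120 x 325 mm and 70 mm deep, up to four items side by side along y; origin: centre of its underside. In front (-x) stand a punch housing 46 mm high and the arm's fork 112 mm high, out to 75 mm
- case_in (a point): centre of the inner floor of the case, 5 mm above the bench; axes as the case: x across to the lid hinge, y along the case
- lid (a joint): lid of the case: aluminium plate 130 x 335 x 8 mm hinged along the far (+x) top edge of the case. 0 = shut, positive = open (rad), 1.57 = upright, starts standing open at 1.6 to 1.8, limit 1.85. The stiff hinge keeps it where it is left (about 0.5 Nm to close it)
- lid_hinge (a point): middle of the lid's hinge line, at the underside of the lid when shut: 65 mm beyond the case's centre and 75 mm above the bench; does not turn out of place. The lid's upper (outer) face is 8 mm off the hinge's plane and its free edge 130 mm from the hinge
- lid_handle (a point): middle of the black bar handle on the lid's outer face: round bar 11 mm thick, 100 mm long along the case's y, 35 mm off the face, 100 mm from the hinge line; moves with the lid
- hold (a joint): hold-down arm, an L-shaped swing arm in front of the case, left of its middle. 0 = down on the shut lid, positive = swung up and back towards the robot (rad); starts at 1.6 to 1.75, limit 1.8. It stays where it is left (about 0.4 Nm to swing it)
- hold_grip (a point): grip point on the hold-down arm's handle: a black round bar 14 mm thick, 70 mm long along the case's y, joined to the arm at its right end, 42 mm to the right of this point; moves with the arm. In the plane of the swing it lies 119 mm from the pivot: 115 mm in +x and 30 mm above it when down, 130 mm above the bench then
- hold_pivot (a point): pivot of the hold-down arm, 90 mm in front (-x) of the case's centre, 85 mm to the left (+y), 100 mm above the bench; it swings about the case's y axis, from +x up and over to -x
- treadle_base: steel base of the treadle, 200 (its x) x 120 x 10 mm, fixed to the bench; origin: centre of its underside. The treadle's hinge is at its +x end
- treadle (a joint): sprung treadle of the seal punches: steel plate 165 long x 100 mm wide with a rubber pad near its free end, sloping up towards -x. 0 = fully up, positive = pressed (rad), stop at 0.30. At the pad it takes about 5 N to start and 13 N at the stop; it springs back up by itself
- treadle_pad (a point): point on the rubber pad's top face, on the centre line, where to press: at rest about 88 mm above the bench; moves with the plate, about 35 mm down at the stop
- treadle_hinge (a point): centre of the treadle's hinge axis, 38 mm above the bench; the axis lies along the base's y
- reel: bystander: loose black cable reel standing on its flange, 100 mm across, 60 mm high; origin: centre of its underside
- driver: bystander: loose screwdriver, 200 mm long, lying on the bench; origin: under its middle

How it is judged:
On the way, in this order (a step that is already met when the one before it is completed fails the run):
1. every item is in the case (x of contactor1 in the frame of case_in between -0.06 and 0.06 m and y of contactor1 in the frame of case_in between -0.16 and 0.16 m and z of contactor1 in the frame of case_in between -0.01 and 0.05 m and x of contactor2 in the frame of case_in between -0.06 and 0.06 m and y of contactor2 in the frame of case_in between -0.16 and 0.16 m and z of contactor2 in the frame of case_in between -0.01 and 0.05 m and x of contactor3 in the frame of case_in between -0.06 and 0.06 m and y of contactor3 in the frame of case_in between -0.16 and 0.16 m and z of contactor3 in the frame of case_in between -0.01 and 0.05 m and x of carton1 in the frame of case_in between -0.06 and 0.06 m and y of carton1 in the frame of case_in between -0.16 and 0.16 m and z of carton1 in the frame of case_in between -0.01 and 0.05 m and x of carton2 in the frame of case_in between -0.06 and 0.06 m and y of carton2 in the frame of case_in between -0.16 and 0.16 m and z of carton2 in the frame of case_in between -0.01 and 0.05 m), for 0.3 s.
2. the lid is shut (value of joint lid below 0.06 rad), for 0.2 s.
3. the hold-down arm is down on the shut lid (value of joint hold below 0.08 rad and value of joint lid below 0.06 rad), for 0.2 s.
4. the treadle is pressed to its stop with the lid shut and the hold-down down (all of step 3 and value of joint treadle above 0.27 rad), for 0.2 s.
5. the treadle is all the way up again (value of joint treadle below 0.05 rad), for 0.2 s.
6. the hold-down arm is swung back up (value of joint hold above 1.4 rad), for 0.2 s.
At the end, for the whole second after the job is handed in: Every item present lies at rest inside the case (its origin within 60 mm in x and 160 mm in y of the inner floor's centre and less than 50 mm above the floor), the lid is shut to within 0.06 rad, the treadle is up to within 0.05 rad, and the hold-down arm is swung back up past 1.4 rad and at rest (all of step 1 and value of joint lid below 0.06 rad and value of joint treadle below 0.05 rad and value of joint hold above 1.4 rad and velocity of joint hold between -0.1 and 0.1 rad/s and linear speed of each of contactor1, contactor2, contactor3, carton1, carton2 below 0.03 m/s); the robot touches nothing.
It fails at once if the treadle is worked while the lid is not shut or the hold-down is not down (value of joint treadle above 0.12 rad and (value of joint lid above 0.12 rad or value of joint hold above 0.15 rad)).
It fails at once if the reel or the screwdriver is shifted by more than 30 mm (distance of any of reel, driver from where it was at the start of the episode above 0.03 m).
Of contactor1, contactor2, contactor3, carton1, carton2 only 2 to 4 are there at a start; the rules pass over those that are not, and their reading is None.
At some moment in a run one of contactor1, contactor2, contactor3, carton1, carton2 may be knocked a few centimetres aside while the robot is not near it.
Once in a run the grip may slacken for a moment while it holds something.
It also fails if it takes over 210 s, if anything falls off the work surface, if the arm or the gripper's body presses on something with over 40 N, if the wrist force passes 120 N, or if a joint passes its speed limit or range.

## Robot

A 6-joint arm with a two-finger parallel gripper is mounted at the origin on the work surface. World frame = base frame: x ahead of the robot, y to its left, z up, the work surface at z = 0. Lengths are in m, angles in rad, forces in N, time in s.
With the tool pointing down it reaches from about 0.275 to 1 m from the base axis. Payload 8.4 kg.
Tool frame: the origin (TCP) lies at the very end of the fingers, on their centre line; the grasp point (between the pads) lies grip_point_offset behind it (grip_point_offset is the distance from the TCP to the grasp point, in m); z points along the fingers, y is the line along which they close (so a half turn about z gives the same grasp; the last joint's range is limited). The gripper opens to 85 mm and grips with 20 to 120 N. Pads are 22 mm wide; open, the fingers measure 114 mm over their backs; the gripper's body (76 mm by 85 mm) begins 54 mm behind the grasp point. The pads swing forward as they close: fully open they stand 13 mm farther back than shut.
Start: joints at [-1.222, 0.353, 1.633, -0, 1.155, -0.002], TCP at [0.215, -0.587, 0.231] pointing down, gripper open.
Joint ranges: [-2.63, 2.63], [-0.92, 2.1], [0.06, 2.66], [-1.3, 4.44], [0, 2.69], [-3.02, 3.02]. Speed limits (rad/s): [2.22, 2.22, 2.79, 3.14, 3.14, 3.14].

## Interface

Orientations are given as a unit quaternion [w, x, y, z].
In Python, from station import * gives the robot as it stands.
- The arm moves only by the tool arm_command, never from a script. Its argument "series" is a list of rows, each an object with "dp": the shift along the tool's x, y, z scaled (see below), a list of three; "twist": the turn, a rotation vector about the tool's x, y, z scaled (see below), a list of three; "grip": the opening, from 0 (shut) to 1 (fully open). In form: [{"dp": [dx, dy, dz], "twist": [wx, wy, wz], "grip": grip}, ...]. A call has 1 to 12 rows; each row shifts and turns the commanded pose from where the row before left it, along the tool's axes as they then stand; what a row does not reach is not made up. The controller multiplies each number of a shift by 15 cm and each number of a turn by 30 degrees. A row lasts 1/12 s, in which the tool goes at most 41.7 mm and 7.16 degrees, less where a joint would pass 70% of its speed; a pose out of reach is approached as far as the arm can. A call with a number of a shift or a turn outside -1 to 1 is refused whole. A call with a gripper value outside its range is refused whole. The fingers move at their own pace and stop on an object; the grip force is fixed at half the most. Time passes only in rows, so rows that do not move let the fingers close. It gives the time, the measured TCP pose, the force, the opening and the grip force at its end, in the units of the state.
- state(): the state, without advancing time (a new reading comes with each control period).
- get_image(name): name is "scene" or "side" or "wrist"; returns the picture (480x640x3 uint8, red, green, blue); there is no depth.
- get_calibration(name): a dict with "fx", "fy", "cx", "cy" (pixels), "k1" (the pictures are not rectified: a ray, as slopes to the right and down, at radius r is drawn at 1 + k1 r^2 times it, then the intrinsics apply), "rvec" (rotation vector, rad) and "tvec" (3), from world to camera coordinates, as OpenCV has them. Camera axes: x right, y down, z forward; pixel columns grow to the right and rows downward; lengths in m; the calibration is good to about 2 mm. A picture is of the moment at which its call begins: read the wrist's pose just before it. get_calibration takes no time and is no camera call; for the wrist camera it gives the pose at the moment of the call.
- job_done(): hands the job in; it is judged then, once.
The state is a dict: "time": time; "joint_pos": joint angles; "joint_velocities": joint speeds; "joint_torque": joint torques, N m; "tcp_pos": TCP position; "ee_rot": TCP orientation; "force": force on the tool from outside, world axes, zero at the start; "ft_torque": the same for the moment, N m; "opening": finger opening in m; "gripper_force": force on a finger pad.
Only numpy, scipy, OpenCV 4.12 (cv2) and the standard library are available. Lean on these libraries where they do the work, as an engineer would, in place of code of your own. Each camera call takes 0.05 s, during which the arm holds its last target. There are 200 camera calls.

## Working session

There is one attempt and no reset: what is moved stays moved. The work goes in short steps, Python scripts to look and compute and a tool call to move; the robot and the scene stay as the last step left them, time stands still between calls to the robot, and variables do not carry over. Pictures are saved under pics/ and viewed, at most 15 in all, crops included, and the job is handed in when it is done.

Besides the shell and the picture viewer there is one more tool, called after "Emit:" by a JSON object that holds its "fn" and its "kwargs", one argument or row to a line. arm_command: Moves the arm, as the interface text tells. Shifts and turns lie within -1 to 1; 1 stands for 15 cm of shift or 30 degrees of turn. Its arguments: {"type":"object","properties":{"series":{"type":"array","items":{"type":"object","properties":{"dp":{"type":"array","items":{"type":"number","minimum":-1,"maximum":1}},"twist":{"type":"array","items":{"type":"number","minimum":-1,"maximum":1}},"grip":{"type":"number"}}}}},"required":["series"]}

```bash
mkdir -p pics; ls; python3 - <<'E'
from station import *
import cv2
for n in ("scene","side"):
    cv2.imwrite(f"pics/{n}0.png",get_image(n)[:,:,::-1])
    print(n,get_calibration(n))
print(state())
E
```

```text
pics
scene {'fx': 514.945186502495, 'fy': 514.945186502495, 'cx': 319.9153429890325, 'cy': 233.51904988147777, 'k1': -0.10907760752518778, 'rvec': array([ 1.78624848,  1.67835286, -0.70134581]), 'tvec': array([-0.01296864, -0.24997451,  1.56968508])}
side {'fx': 515.7637911502219, 'fy': 515.7637911502219, 'cx': 311.37847993007233, 'cy': 234.27973210921698, 'k1': -0.029758959792428985, 'rvec': array([ 0.26012997, -2.76879198,  1.246469  ]), 'tvec': array([0.44146593, 0.15503795, 1.1159567 ])}
{'time': 0.1, 'joint_pos': array([-1.22240887e+00,  3.53595902e-01,  1.63405317e+00,  3.34657237e-05,
        1.15518831e+00, -2.41366578e-03]), 'joint_velocities': array([ 1.20707744e-03, -5.31893189e-04, -3.10452726e-03, -1.93265199e-03,
       -3.95480183e-05,  5.30274929e-04]), 'joint_torque': array([ 3.88171065e-04, -6.06355405e+01, -3.42824507e+01,  5.68182531e-05,
        4.01126061e-03,  1.82204059e-05]), 'tcp_pos': array([ 0.21463967, -0.5865401 ,  0.23062894]), 'ee_rot': array([-6.15710960e-04,  9.84657709e-01,  1.74495871e-01, -9.20491399e-05]), 'force': array([-0.04412956,  0.01795238,  0.68888837]), 'ft_torque': array([-0.01474155, -0.06200632,  0.02048011]), 'gripper_force': 0.0, 'opening': 0.08545419046717895}
```

View pics/scene0.png

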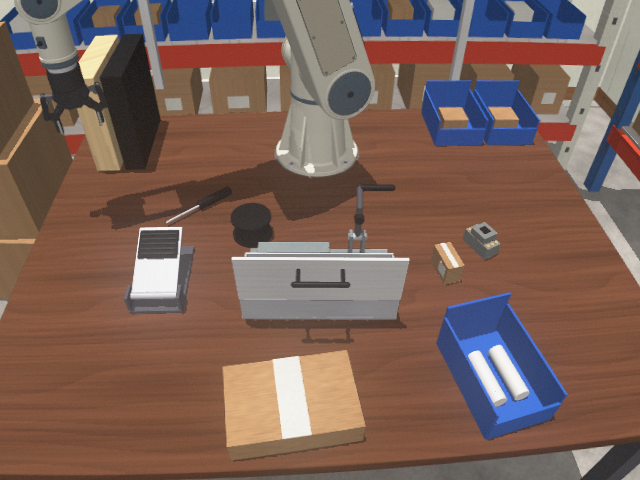

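View pics/side0.png

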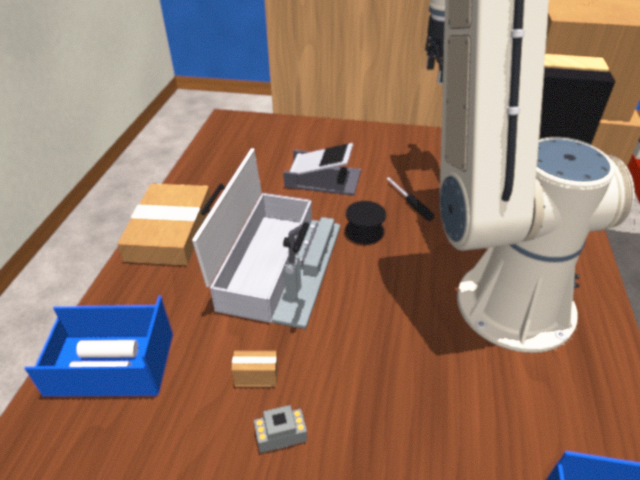

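The pictures show two items, a carton at scene (449,262) and a contactor at (482,240). The lid is open, the hold-down is up, and the treadle is at (158,270). I'll zoom in to measure.

```bash
cat > h.py <<'E'
from station import *
import numpy as np, cv2
from scipy.spatial.transform import Rotation as R
def cal(n):
    c=get_calibration(n); return c,R.from_rotvec(np.ravel(c['rvec'])).as_matrix(),np.ravel(c['tvec'])
def ray(n,uv,C=None):
    c,M,t=C or cal(n); d=np.array([(uv[0]-c['cx'])/c['fx'],(uv[1]-c['cy'])/c['fy']]); s=d.copy()
    for _ in range(20): s=d/(1+c['k1']*(s@s))
    return -M.T@t, M.T@np.array([*s,1])
def at(n,uv,z,C=None):
    o,d=ray(n,uv,C); return o+d*(z-o[2])/d[2]
def proj(n,p,C=None):
    c,M,t=C or cal(n); q=M@np.array(p)+t; s=q[:2]/q[2]; s=s*(1+c['k1']*(s@s)); return np.round([c['fx']*s[0]+c['cx'],c['fy']*s[1]+c['cy']],1)
def tri(uv1,uv2,n1="scene",n2="side"):
    (o1,d1),(o2,d2)=ray(n1,uv1),ray(n2,uv2)
    k=np.linalg.lstsq(np.c_[d1,-d2],o2-o1,rcond=None)[0]
    a,b=o1+k[0]*d1,o2+k[1]*d2; return (a+b)/2,np.linalg.norm(a-b)
def crop(src,x,y,w,s):
    return cv2.resize(src[y:y+int(w*.75),x:x+w],(s,s*3//4),interpolation=cv2.INTER_CUBIC)
def go(p,z=None):
    "shift in tool axes (units) from the present TCP to p, and error of yaw"
    s=state();q=s['ee_rot'];M=R.from_quat([q[1],q[2],q[3],q[0]]).as_matrix()
    return np.round(M.T@(np.array(p)-s['tcp_pos'])/.15,3),np.round(M,3)
E
python3 - <<'E'
from h import *
a=cv2.imread("pics/scene0.png");b=cv2.imread("pics/side0.png")
im=np.vstack([np.hstack([crop(a,420,210,100,400),crop(b,220,340,100,400)]),np.hstack([crop(a,225,170,200,400),crop(b,190,140,200,400)])])
cv2.imwrite("pics/c1.png",im)
im=np.hstack([crop(a,110,215,100,400),crop(b,270,130,100,400)])
cv2.imwrite("pics/c2.png",im)
E
```

```text
(no output)
```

View pics/c1.png

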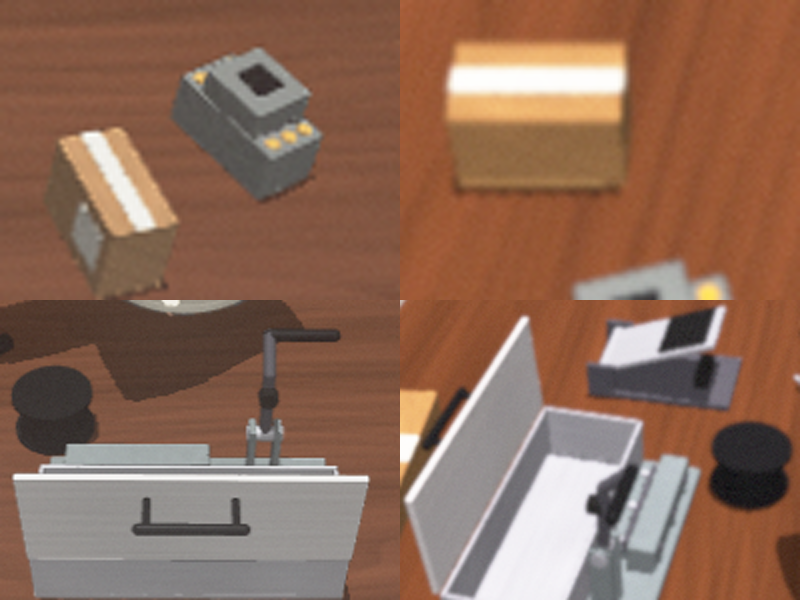

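View pics/c2.png

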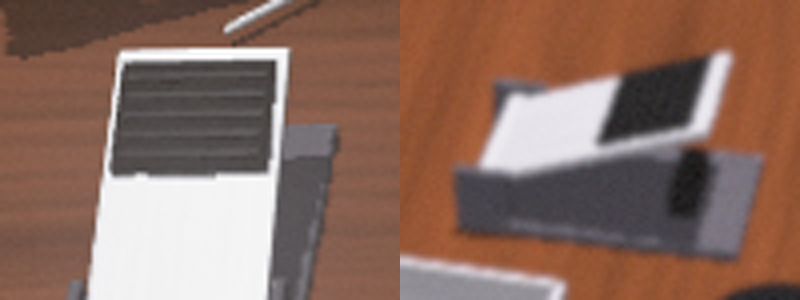

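Crop 1 shows the carton's top corners near scene (435,244), (450,242), (464,265) and (448,270), and the contactor's step top near (473,227) to (497,233). Crop 2 shows the treadle pad's top corners at scene (140,230), (179,230), (177,258) and (137,258).

```bash
python3 - <<'E'
from h import *
np.set_printoptions(precision=4,suppress=True)
S=lambda x,y:(420+x/4,210+y/4)
c=[at("scene",S(*p),.055) for p in ((60,138),(122,127),(178,220),(113,238))]
print("carton",np.array(c),np.mean(c,0),[np.linalg.norm(c[i]-c[i-1]) for i in range(4)])
c=[at("side",(220+(x-400)/4,340+y/4),.055) for x,y in ((452,43),(627,43),(627,120),(447,120))]
print("carton side",np.array(c),np.mean(c,0),[np.linalg.norm(c[i]-c[i-1]) for i in range(4)])
c=[at("scene",S(*p),.058) for p in ((212,68),(262,48),(311,92),(256,115))]
print("cont step",np.array(c),np.mean(c,0),[np.linalg.norm(c[i]-c[i-1]) for i in range(4)])
T=lambda x,y:(110+x/4,215+y/4)
U=lambda x,y:(270+(x-400)/4,130+y/4)
for a,b in (((122,60),(712,57)),((277,60),(697,140)),((268,173),(598,142)),((110,173),(620,75)),((120,50),(732,52)),((290,50),(710,138))): print("pad",*tri(T(*a),U(*b)))
V=lambda x,y:(225+x/2,170+(y-300)/2)
W=lambda x,y:(190+(x-400)/2,140+(y-300)/2)
print("lid top -y",*tri(V(15,478),W(527,320))); print("lid top +y",*tri(V(368,480),W(410,500)))
print("front -y rim",*tri(V(48,467),W(643,422)))
print("back bottom",at("scene",V(36,597),0),at("scene",V(347,597),0),"back -y top",at("side",W(545,408),.075),"front -y top",at("side",W(643,422),.075))
print("hinge",at("scene",V(22,559),.075),at("scene",V(362,559),.075))
h=[at("scene",V(135,530),.16),at("scene",V(248,530),.16)];print("lidhandle@.16",h)
print("hold bar",[tri(V(*a),W(*b)) for a,b in (((272,336),(618,515)),((338,336),(632,470)))])
print("reel top",at("scene",V(52,390),.06))
print("driver",at("scene",(168,221),.01),at("scene",(231,191),.02))
E
python3 - <<'E'
from h import *
b=cv2.imread("pics/side0.png");cv2.imwrite("pics/c3.png",np.hstack([crop(b,200,230,120,400),crop(b,230,390,90,400)]))
E
```

```text
carton [[0.4705 0.252  0.055 ]
 [0.4635 0.2915 0.055 ]
 [0.5396 0.305  0.055 ]
 [0.551  0.264  0.055 ]] [0.5061 0.2781 0.055 ] [np.float64(0.08132751815327911), np.float64(0.040165833860204), np.float64(0.0773421944472321), np.float64(0.04259327191292133)]
carton side [[0.5487 0.2612 0.055 ]
 [0.4673 0.246  0.055 ]
 [0.457  0.2872 0.055 ]
 [0.5381 0.3025 0.055 ]] [0.5028 0.2743 0.055 ] [np.float64(0.04260705855253948), np.float64(0.08286383854045495), np.float64(0.04249396206095284), np.float64(0.08247840340861257)]
cont step [[0.4187 0.3595 0.058 ]
 [0.4024 0.3966 0.058 ]
 [0.443  0.4152 0.058 ]
 [0.4608 0.3747 0.058 ]] [0.4312 0.3865 0.058 ] [np.float64(0.0447783682430957), np.float64(0.04052505431054737), np.float64(0.04464851201807909), np.float64(0.04424163745488878)]
pad [ 0.4298 -0.4313  0.0986] 0.0013089446854218556
pad [ 0.4264 -0.3431  0.0895] 0.001229961025757321
pad [ 0.4967 -0.3447  0.0743] 0.008135797492813866
pad [ 0.4957 -0.4322  0.0753] 0.0038536498251192375
pad [ 0.4179 -0.4362  0.0985] 0.0063777576217823664
pad [ 0.4186 -0.3376  0.0929] 0.004261495291761664
lid top -y [ 0.6282 -0.1997  0.2008] 0.005036656184191751
lid top +y [0.6506 0.1315 0.2028] 0.0063882930627595595
front -y rim [ 0.4886 -0.1851  0.0743] 0.011334738934571762
back bottom [ 0.6189 -0.197   0.    ] [0.6384 0.1412 0.    ] back -y top [ 0.6143 -0.1987  0.075 ] front -y top [ 0.4863 -0.1918  0.075 ]
hinge [ 0.6263 -0.2042  0.075 ] [0.6462 0.1462 0.075 ]
lidhandle@.16 [array([ 0.6661, -0.0872,  0.16  ]), array([0.6721, 0.0198, 0.16  ])]
hold bar [(array([0.4434, 0.0816, 0.1928]), np.float64(0.03562069311003942)), (array([0.4505, 0.1197, 0.239 ]), np.float64(0.05075403168583605))]
reel top [ 0.3491 -0.1821  0.06  ]
driver [ 0.3042 -0.4022  0.01  ] [ 0.2025 -0.2437  0.02  ]
```

View pics/c3.png

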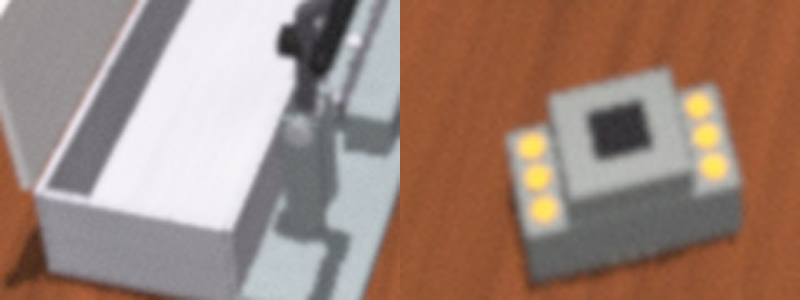

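The crop shows the case's +y top corners at side (211,288) and (270.5,299.6), and the contactor seen clearly from above.

```bash
python3 - <<'E'
from h import *
np.set_printoptions(precision=4,suppress=True)
k=400/120
B=lambda x,y:at("side",(200+x/k,230+y/k),.075)
bp,fp=B(38,192),B(235,232); fm,bm=at("side",(311.5,201),.075),at("side",(262.5,194),.075)
print(bp,fp,fm,bm,np.linalg.norm(bp-fp),np.linalg.norm(fp-fm),np.linalg.norm(bp-bm))
ctr=(bp+fp+fm+bm)/4; v=(bp-bm+fp-fm); yaw=np.arctan2(-v[0],v[1]);print("case",ctr,yaw)
sc=[at("scene",p,0) for p in ((243,318.5),(398.5,318.5))];v=sc[1]-sc[0];print("scene yaw",np.arctan2(-v[0],v[1]),np.linalg.norm(v),np.mean(sc,0))
yaw=-.06 if 0 else yaw
k2=400/90
c=[at("side",(230+(x-400)/k2,390+y/k2),.058) for x,y in ((548,97),(670,70),(690,183),(568,198))]
print("contactor",np.array(c),np.mean(c,0),[np.linalg.norm(c[i]-c[i-1]) for i in range(4)])
for cx,cy,yw in ((ctr[0],ctr[1],yaw),):
  X=np.array([np.cos(yw),np.sin(yw),0]);Y=np.array([-X[1],X[0],0]);O=np.array([cx,cy,0])
  for t in (1.6,1.68,1.75):
    p=O-.09*X+.085*Y; p[2]=.1; a=np.arctan2(30,115)+t
    g=p+.119*(np.cos(a)*X)+[0,0,.119*np.sin(a)]
    print(t,g,[ (proj("scene",g+s*Y),proj("side",g+s*Y)) for s in (-.035,.035)])
  for x,y in ((65,167.5),(65,-167.5),(-65,-167.5),(-65,167.5)):
    q=O+x/1e3*X+y/1e3*Y+[0,0,.075];print(proj("scene",q),proj("side",q))
E
```

```text
[0.6343 0.1313 0.075 ] [0.5052 0.141  0.075 ] [ 0.4863 -0.1918  0.075 ] [ 0.6143 -0.1987  0.075 ] 0.12949402079273514 0.33341227984145627 0.3306709776889062
case [ 0.56   -0.0295  0.075 ] -0.05875809174126183
scene yaw -0.05757646641424516 0.338729342222855 [ 0.6286 -0.0279  0.    ]
contactor [[0.4588 0.3743 0.058 ]
 [0.4154 0.3544 0.058 ]
 [0.3978 0.3983 0.058 ]
 [0.4408 0.4124 0.058 ]] [0.4282 0.3849 0.058 ] [np.float64(0.042182401548258724), np.float64(0.047709516170995614), np.float64(0.0472244463868332), np.float64(0.04534240640159098)]
1.6 [0.4418 0.0626 0.2142] [(array([342.2, 186. ]), array([312.1, 214.7])), (array([374.6, 186.3]), array([302.8, 237.7]))]
1.68 [0.4328 0.0631 0.2112] [(array([341.9, 184.6]), array([316.5, 216.6])), (array([374.1, 184.8]), array([307.4, 239.6]))]
1.75 [0.4252 0.0635 0.2079] [(array([341.7, 183.5]), array([320.3, 218.4])), (array([373.7, 183.8]), array([311.4, 241.5]))]
[399.2 295.5] [210.8 288.5]
[238.  295.2] [262.4 193.5]
[244.  250.4] [312.  200.8]
[392.3 250.9] [270.6 299.8]
```

Emit:
{"fn": "arm_command", "kwargs": {
  "series": [
    {"dp": [0, 0, -0.22], "twist": [0, 0, 0.17], "grip": 1},
    {"dp": [0, 0, -0.22], "twist": [0, 0, 0.17], "grip": 1},
    {"dp": [0, 0, -0.22], "twist": [0, 0, 0], "grip": 1},
    {"dp": [0.12, -0.22, 0], "grip": 1, "twist": [0, 0, 0]},
    {"dp": [0.12, -0.22, 0], "grip": 1, "twist": [0, 0, 0]},
    {"dp": [0.12, -0.22, 0], "grip": 1, "twist": [0, 0, 0]},
    {"dp": [0.12, -0.22, 0], "grip": 1, "twist": [0, 0, 0]},
    {"dp": [0.12, -0.22, 0], "grip": 1, "twist": [0, 0, 0]},
    {"dp": [0.12, -0.22, 0], "grip": 1, "twist": [0, 0, 0]},
    {"dp": [0.12, -0.22, 0], "grip": 1, "twist": [0, 0, 0]},
    {"dp": [0.12, -0.22, 0], "grip": 1, "twist": [0, 0, 0]},
    {"dp": [0.12, -0.22, 0], "grip": 1, "twist": [0, 0, 0]}
  ]
}}

```text
time: 1.1
tcp_pos: [0.3232, -0.2647, 0.3301]
ee_rot: [-0.0, 0.996, 0.086, -0.0]
force: [0.6, -0.1, -0.2]
opening: 0.0853
gripper_force: 0.0
```

Emit:
{"fn": "arm_command", "kwargs": {
  "series": [
    {"dp": [0.12, -0.22, 0], "grip": 1, "twist": [0, 0, 0]},
    {"dp": [0.12, -0.22, 0], "grip": 1, "twist": [0, 0, 0]},
    {"dp": [0.12, -0.22, 0], "grip": 1, "twist": [0, 0, 0]},
    {"dp": [0.12, -0.22, 0], "grip": 1, "twist": [0, 0, 0]},
    {"dp": [0.12, -0.22, 0], "grip": 1, "twist": [0, 0, 0]},
    {"dp": [0.12, -0.22, 0], "grip": 1, "twist": [0, 0, 0]},
    {"dp": [0.12, -0.22, 0], "grip": 1, "twist": [0, 0, 0]},
    {"dp": [0.12, -0.22, 0], "grip": 1, "twist": [0, 0, 0]},
    {"dp": [0.12, -0.22, 0], "grip": 1, "twist": [0, 0, 0]},
    {"dp": [0.12, -0.22, 0], "grip": 1, "twist": [0, 0, 0]},
    {"dp": [0.12, -0.22, 0], "grip": 1, "twist": [0, 0, 0]},
    {"dp": [0.12, -0.22, 0], "grip": 1, "twist": [0, 0, 0]}
  ]
}}

```text
time: 2.1
tcp_pos: [0.468, 0.1627, 0.3301]
ee_rot: [0.0, 0.996, 0.086, -0.0]
force: [-0.0, -0.1, -0.4]
opening: 0.0853
gripper_force: 0.0
```

Emit:
{"fn": "arm_command", "kwargs": {
  "series": [
    {"dp": [0.02, -0.04, 0], "grip": 1, "twist": [0, 0, 0]},
    {"dp": [0, 0, 0], "grip": 1, "twist": [0, 0, 0]}
  ]
}}

```text
time: 2.27
tcp_pos: [0.4701, 0.1691, 0.3296]
ee_rot: [0.0, 0.996, 0.088, -0.001]
force: [-0.6, -0.2, -0.0]
opening: 0.0851
gripper_force: 0.0
```

```bash
python3 - <<'E'
from h import *
import station
print(station.__dict__.get('grip_point_offset'))
im=get_image("wrist");cv2.imwrite("pics/w1.png",im[:,:,::-1])
C=cal("wrist");print(C[0],state()['joint_pos'])
print(go([.5045,.276,.1]))
for p in ((.5045,.276,.055),(.4297,.3857,.058)): print(proj("wrist",p,C))
E
```

```text
0.0187
{'fx': 377.536262223263, 'fy': 377.536262223263, 'cx': 319.748635023707, 'cy': 236.8108853994179, 'k1': 0.017848628074108253, 'rvec': array([-2.20988173,  1.85520573,  0.29440409]), 'tvec': array([0.0846111 , 0.39611529, 0.62551652])} [ 3.40007941e-01  6.76700868e-02  1.77363063e+00 -3.27162890e-04
  1.30189797e+00  1.73597970e+00]
(array([ 0.358, -0.672,  1.53 ]), array([[ 0.985,  0.174, -0.001],
       [ 0.174, -0.985, -0.001],
       [-0.002,  0.001, -1.   ]]))
[226.3 138.9]
[119.5 189.9]
```

View pics/w1.png

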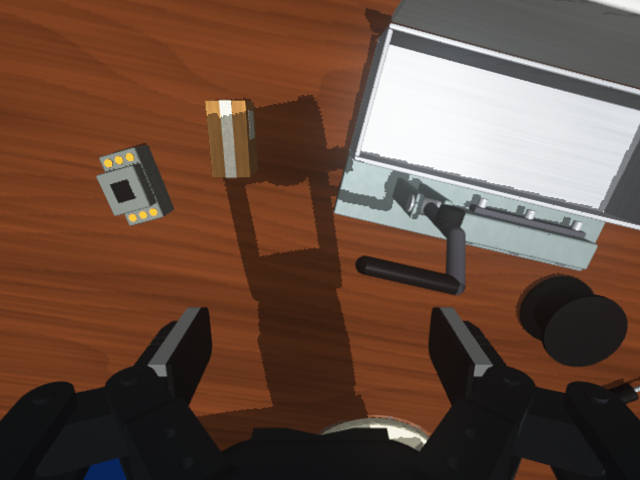

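The wrist view confirms both items: the carton's top is centred near (228,139) and the contactor's near (122,190), both as predicted. Next I'll refine position and yaw from the wrist corners.

```bash
python3 - <<'E'
from h import *
C=cal("wrist")
c=np.array([at("wrist",p,.055,C) for p in ((206,100),(246,100),(251,178),(213,178))]);print(c,c.mean(0))
for a,b in ((0,3),(1,2)): d=c[a]-c[b];print(np.degrees(np.arctan2(d[1],d[0])),np.linalg.norm(d))
c=np.array([at("wrist",p,.058,C) for p in ((97,172),(136,162),(149,206),(110,216))]);print(c,c.mean(0))
for a,b in ((0,3),(1,2)): d=c[a]-c[b];print(np.degrees(np.arctan2(d[1],d[0])),np.linalg.norm(d))
E
```

```text
[[0.53964732 0.30038193 0.055     ]
 [0.54692908 0.25969741 0.055     ]
 [0.46747861 0.24523102 0.055     ]
 [0.4601765  0.28644795 0.055     ]] [0.50355788 0.27293958 0.055     ]
9.944839238749411 0.08068312714657445
10.319399132280203 0.0807567574860001
[[0.44531821 0.40962137 0.058     ]
 [0.4635645  0.36858048 0.058     ]
 [0.41695483 0.35325428 0.058     ]
 [0.39769968 0.39576467 0.058     ]] [0.4308843 0.3818052 0.058    ]
16.224662319863327 0.04959367070995818
18.201906344793034 0.04906478946821623
```

Emit:
{"fn": "arm_command", "kwargs": {
  "series": [
    {"dp": [0.117, -0.221, 0], "twist": [0, 0, 0], "grip": 1},
    {"dp": [0.117, -0.221, 0], "twist": [0, 0, 0], "grip": 1},
    {"dp": [0.117, -0.221, 0], "twist": [0, 0, 0], "grip": 1},
    {"dp": [0, 0, 0.25], "twist": [0, 0, 0], "grip": 1},
    {"dp": [0, 0, 0.25], "twist": [0, 0, 0], "grip": 1},
    {"dp": [0, 0, 0.25], "twist": [0, 0, 0], "grip": 1},
    {"dp": [0, 0, 0.25], "twist": [0, 0, 0], "grip": 1},
    {"dp": [0, 0, 0.25], "twist": [0, 0, 0], "grip": 1},
    {"dp": [0, 0, 0.15], "twist": [0, 0, 0], "grip": 1},
    {"dp": [0, 0, 0], "twist": [0, 0, 0], "grip": 1}
  ]
}}

```text
time: 3.15
tcp_pos: [0.5015, 0.2706, 0.1157]
ee_rot: [0.002, 0.996, 0.086, -0.004]
force: [-1.3, -1.4, 0.7]
opening: 0.0853
gripper_force: 0.0
```

```bash
python3 - <<'E'
from h import *
print(go([.504,.2745,.021]));s=state();print(s['tcp_pos'],s['joint_pos'])
C=cal("wrist");p=[(.504,.2745,.055)];print(proj("wrist",p[0],C))
cv2.imwrite("pics/w2.png",get_image("wrist")[:,:,::-1])
E
```

```text
(array([ 0.026, -0.025,  0.631]), array([[ 0.985,  0.171, -0.008],
       [ 0.171, -0.985, -0.005],
       [-0.008,  0.003, -1.   ]]))
[0.50149272 0.27056888 0.11566637] [ 4.92360184e-01  4.08984046e-01  1.84351998e+00 -4.79564889e-04
  8.98007114e-01  1.89209966e+00]
[315.2 252.3]
```

Emit:
{"fn": "arm_command", "kwargs": {
  "series": [
    {"dp": [0.02, -0.025, 0.2], "twist": [0, 0, 0], "grip": 1},
    {"dp": [0, 0, 0.2], "twist": [0, 0, 0], "grip": 1},
    {"dp": [0, 0, 0.15], "twist": [0, 0, 0], "grip": 1},
    {"dp": [0, 0, 0.05], "twist": [0, 0, 0], "grip": 1},
    {"dp": [0, 0, 0], "twist": [0, 0, 0], "grip": 1},
    {"dp": [0, 0, 0], "twist": [0, 0, 0], "grip": 1}
  ]
}}

```text
time: 3.7
tcp_pos: [0.5082, 0.2785, 0.0321]
ee_rot: [-0.0, 0.996, 0.086, 0.001]
force: [-0.1, 0.9, 0.2]
opening: 0.0853
gripper_force: 0.0
```

Emit:
{"fn": "arm_command", "kwargs": {
  "series": [
    {"dp": [-0.028, 0.02, 0.07], "twist": [0, 0, 0], "grip": 1},
    {"dp": [0, 0, 0], "twist": [0, 0, 0], "grip": 1},
    {"dp": [0, 0, 0], "twist": [0, 0, 0], "grip": 0},
    {"dp": [0, 0, 0], "twist": [0, 0, 0], "grip": 0},
    {"dp": [0, 0, 0], "twist": [0, 0, 0], "grip": 0},
    {"dp": [0, 0, 0], "twist": [0, 0, 0], "grip": 0},
    {"dp": [0, 0, 0], "twist": [0, 0, 0], "grip": 0},
    {"dp": [0, 0, 0], "twist": [0, 0, 0], "grip": 0}
  ]
}}

```text
time: 4.37
tcp_pos: [0.5042, 0.2752, 0.0209]
ee_rot: [-0.0, 0.996, 0.086, 0.001]
force: [-1.0, -0.7, 7.3]
opening: 0.0411
gripper_force: 61.8
```

Emit:
{"fn": "arm_command", "kwargs": {
  "series": [
    {"dp": [0, 0, -0.15], "twist": [0, 0, 0], "grip": 0},
    {"dp": [0, 0, -0.25], "twist": [0, 0, 0], "grip": 0},
    {"dp": [0, 0, -0.25], "twist": [0, 0, 0], "grip": 0},
    {"dp": [0, 0, -0.25], "twist": [0, 0, 0], "grip": 0},
    {"dp": [0, 0, -0.25], "twist": [0, 0, 0], "grip": 0},
    {"dp": [0, 0, -0.25], "twist": [0, 0, 0], "grip": 0},
    {"dp": [0, 0, -0.25], "twist": [0, 0, 0.149], "grip": 0},
    {"dp": [0, 0, -0.21], "twist": [0, 0, 0.149], "grip": 0},
    {"dp": [0, 0, 0], "twist": [0, 0, 0.148], "grip": 0},
    {"dp": [0, 0, 0], "twist": [0, 0, 0], "grip": 0},
    {"dp": [0, 0, 0], "twist": [0, 0, 0], "grip": 0}
  ]
}}

```text
time: 5.28
tcp_pos: [0.5028, 0.2745, 0.2984]
ee_rot: [0.0, 1.0, -0.029, -0.0]
force: [-0.3, 0.5, -3.3]
opening: 0.0412
gripper_force: 61.6
```

Emit:
{"fn": "arm_command", "kwargs": {
  "series": [
    {"dp": [0.025, 0.12, 0], "twist": [0, 0, 0], "grip": 0},
    {"dp": [0.045, 0.237, 0], "twist": [0, 0, 0], "grip": 0},
    {"dp": [0.045, 0.237, 0], "twist": [0, 0, 0], "grip": 0},
    {"dp": [0.045, 0.237, 0], "twist": [0, 0, 0], "grip": 0},
    {"dp": [0.045, 0.237, 0], "twist": [0, 0, 0], "grip": 0},
    {"dp": [0.045, 0.237, 0], "twist": [0, 0, 0], "grip": 0},
    {"dp": [0.045, 0.237, 0], "twist": [0, 0, 0], "grip": 0},
    {"dp": [0.045, 0.237, 0], "twist": [0, 0, 0], "grip": 0},
    {"dp": [0.045, 0.237, 0], "twist": [0, 0, 0], "grip": 0},
    {"dp": [0.045, 0.237, 0], "twist": [0, 0, 0], "grip": 0},
    {"dp": [0.045, 0.237, 0], "twist": [0, 0, 0], "grip": 0},
    {"dp": [0.02, 0.12, 0], "twist": [0, 0, 0], "grip": 0}
  ]
}}

```text
time: 6.28
tcp_pos: [0.5529, -0.124, 0.2968]
ee_rot: [0.0, 1.0, -0.03, -0.002]
force: [0.6, 0.4, -2.7]
opening: 0.0411
gripper_force: 61.7
```

Emit:
{"fn": "arm_command", "kwargs": {
  "series": [
    {"dp": [0, 0, 0], "twist": [0, 0, 0], "grip": 0},
    {"dp": [0, 0, 0], "twist": [0, 0, 0], "grip": 0},
    {"dp": [0, 0, 0], "twist": [0, 0, 0], "grip": 0}
  ]
}}

```text
time: 6.53
tcp_pos: [0.5529, -0.12, 0.2974]
ee_rot: [-0.0, 1.0, -0.03, -0.001]
force: [0.0, 0.0, -2.2]
opening: 0.0416
gripper_force: 61.7
```

```bash
python3 - <<'E'
from h import *
X=np.array([.9983,-.0587,0]);Y=np.array([.0587,.9983,0]);O=np.array([.56,-.0295,0])
print(go(O-.003*X-.09*Y+[0,0,.03]))
cv2.imwrite("pics/w3.png",np.hstack([cv2.resize(get_image(n)[:,:,::-1],(400,300)) for n in ("wrist","side")]))
C=cal("wrist")
for x,y in ((60,-162.5),(-60,-162.5),(60,162.5),(-60,162.5)): print(proj("wrist",O+x/1e3*X+y/1e3*Y+[0,0,.075],C))
E
```

```text
(array([-0.004, -0.003,  1.783]), array([[ 0.998, -0.06 , -0.003],
       [-0.06 , -0.998,  0.001],
       [-0.003, -0.001, -1.   ]]))
[398.4 133.1]
[390.9 253.7]
[ 47.8 132.5]
[ 74.5 254. ]
```

View pics/w3.png

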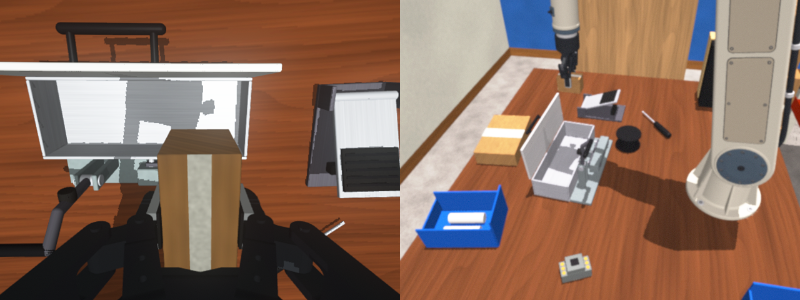

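The carton is held well, and the case's rim is where I predicted. Lowering it into the case.

Emit:
{"fn": "arm_command", "kwargs": {
  "series": [
    {"dp": [0, 0, 0.1], "twist": [0, 0, 0], "grip": 0},
    {"dp": [0, 0, 0.22], "twist": [0, 0, 0], "grip": 0},
    {"dp": [0, 0, 0.22], "twist": [0, 0, 0], "grip": 0},
    {"dp": [0, 0, 0.22], "twist": [0, 0, 0], "grip": 0},
    {"dp": [0, 0, 0.22], "twist": [0, 0, 0], "grip": 0},
    {"dp": [0, 0, 0.22], "twist": [0, 0, 0], "grip": 0},
    {"dp": [0, 0, 0.22], "twist": [0, 0, 0], "grip": 0},
    {"dp": [0, 0, 0.2], "twist": [0, 0, 0], "grip": 0},
    {"dp": [0, 0, 0.1], "twist": [0, 0, 0], "grip": 0},
    {"dp": [0, 0, 0], "twist": [0, 0, 0], "grip": 0},
    {"dp": [0, 0, 0], "twist": [0, 0, 0], "grip": 0},
    {"dp": [0, 0, 0], "twist": [0, 0, 0], "grip": 0}
  ]
}}

```text
time: 7.63
tcp_pos: [0.5547, -0.1202, 0.042]
ee_rot: [0.0, 1.0, -0.03, 0.001]
force: [0.0, 0.7, -1.6]
opening: 0.0414
gripper_force: 65.1
```

Emit:
{"fn": "arm_command", "kwargs": {
  "series": [
    {"dp": [0, 0, 0.05], "twist": [0, 0, 0], "grip": 0},
    {"dp": [0, 0, 0.05], "twist": [0, 0, 0], "grip": 0},
    {"dp": [0, 0, 0], "twist": [0, 0, 0], "grip": 0},
    {"dp": [0, 0, 0], "twist": [0, 0, 0], "grip": 0.8},
    {"dp": [0, 0, 0], "twist": [0, 0, 0], "grip": 0.8},
    {"dp": [0, 0, 0], "twist": [0, 0, 0], "grip": 0.8},
    {"dp": [0, 0, 0], "twist": [0, 0, 0], "grip": 0.8},
    {"dp": [0, 0, 0], "twist": [0, 0, 0], "grip": 0.8}
  ]
}}

```text
time: 8.3
tcp_pos: [0.5537, -0.1206, 0.0259]
ee_rot: [0.0, 1.0, -0.03, 0.0]
force: [-0.7, 0.1, 0.1]
opening: 0.0685
gripper_force: 0.0
```

Emit:
{"fn": "arm_command", "kwargs": {
  "series": [
    {"dp": [0, 0, -0.12], "twist": [0, 0, 0], "grip": 0.8},
    {"dp": [0, 0, -0.26], "twist": [0, 0, 0], "grip": 0.8},
    {"dp": [0, 0, -0.26], "twist": [0, 0, 0], "grip": 0.8},
    {"dp": [0, 0, -0.26], "twist": [0, 0, 0], "grip": 0.8},
    {"dp": [0, 0, -0.26], "twist": [0, 0, 0], "grip": 0.8},
    {"dp": [0, 0, -0.26], "twist": [0, 0, 0], "grip": 1},
    {"dp": [0, 0, -0.26], "twist": [0, 0, 0], "grip": 1},
    {"dp": [0, 0, -0.26], "twist": [0, 0, 0], "grip": 1},
    {"dp": [0, 0, 0], "twist": [0, 0, 0], "grip": 1},
    {"dp": [0, 0, 0], "twist": [0, 0, 0], "grip": 1}
  ]
}}

```text
time: 9.13
tcp_pos: [0.5549, -0.1208, 0.3195]
ee_rot: [0.0, 1.0, -0.03, 0.003]
force: [0.6, -0.8, -0.8]
opening: 0.0856
gripper_force: 0.0
```

```bash
python3 - <<'E'
from h import *
# both views: case + contactor
a=get_image("wrist")[:,:,::-1]; b=get_image("side")[:,:,::-1]
cv2.imwrite("pics/w4.png",np.hstack([cv2.resize(a,(400,300)),crop(b,230,390,90,400)]))
print(go([.43,.384,.3]))
E
```

```text
(array([-1.024, -3.307,  0.108]), array([[ 0.998, -0.061, -0.001],
       [-0.061, -0.998,  0.   ],
       [-0.001, -0.   , -1.   ]]))
```

View pics/w4.png

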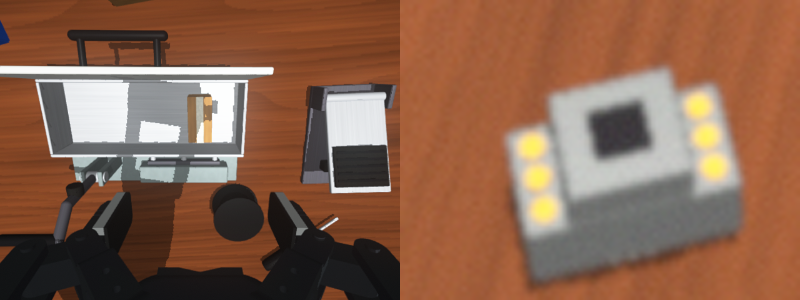

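The carton is in the case and the contactor hasn't moved. Going to the contactor.

Emit:
{"fn": "arm_command", "kwargs": {
  "series": [
    {"dp": [-0.073, -0.236, 0], "twist": [0, 0, 0], "grip": 1},
    {"dp": [-0.073, -0.236, 0], "twist": [0, 0, 0], "grip": 1},
    {"dp": [-0.073, -0.236, 0], "twist": [0, 0, 0], "grip": 1},
    {"dp": [-0.073, -0.236, 0], "twist": [0, 0, 0], "grip": 1},
    {"dp": [-0.073, -0.236, 0], "twist": [0, 0, 0], "grip": 1},
    {"dp": [-0.073, -0.236, 0], "twist": [0, 0, 0], "grip": 1},
    {"dp": [-0.073, -0.236, 0], "twist": [0, 0, 0], "grip": 1},
    {"dp": [-0.073, -0.236, 0], "twist": [0, 0, 0], "grip": 1},
    {"dp": [-0.073, -0.236, 0], "twist": [0, 0, 0], "grip": 1},
    {"dp": [-0.073, -0.236, 0], "twist": [0, 0, 0], "grip": 1},
    {"dp": [-0.073, -0.236, 0], "twist": [0, 0, 0], "grip": 1},
    {"dp": [-0.073, -0.236, 0], "twist": [0, 0, 0], "grip": 1}
  ]
}}

```text
time: 10.23
tcp_pos: [0.4468, 0.3126, 0.3147]
ee_rot: [0.001, 1.0, -0.03, -0.001]
force: [1.9, -0.3, 0.1]
opening: 0.0853
gripper_force: 0.0
```

Emit:
{"fn": "arm_command", "kwargs": {
  "series": [
    {"dp": [-0.073, -0.236, 0], "twist": [0, 0, 0], "grip": 1},
    {"dp": [-0.073, -0.236, 0], "twist": [0, 0, 0], "grip": 1},
    {"dp": [0, 0, 0.25], "twist": [0, 0, -0.196], "grip": 1},
    {"dp": [0, 0, 0.25], "twist": [0, 0, -0.196], "grip": 1},
    {"dp": [0, 0, 0.25], "twist": [0, 0, -0.196], "grip": 1},
    {"dp": [0, 0, 0.1], "twist": [0, 0, -0.196], "grip": 1},
    {"dp": [0, 0, 0], "twist": [0, 0, 0], "grip": 1},
    {"dp": [0, 0, 0], "twist": [0, 0, 0], "grip": 1}
  ]
}}

```text
time: 10.9
tcp_pos: [0.4298, 0.3826, 0.1874]
ee_rot: [0.001, 0.985, 0.172, -0.002]
force: [-0.2, 0.2, 0.9]
opening: 0.0853
gripper_force: 0.0
```

```bash
python3 - <<'E'
from h import *
print(go([.43,.384,.022]))
im=get_image("wrist");C=cal("wrist");cv2.imwrite("pics/w5.png",cv2.resize(im[:,:,::-1],(640,480)))
print(proj("wrist",(.43,.384,.058),C)); np.save("C.npy",np.r_[C[1].ravel(),C[2]])
E
```

```text
(array([ 0.009, -0.01 ,  1.103]), array([[ 0.941,  0.34 , -0.003],
       [ 0.34 , -0.941, -0.003],
       [-0.004,  0.002, -1.   ]]))
[320. 225.]
```

View pics/w5.png

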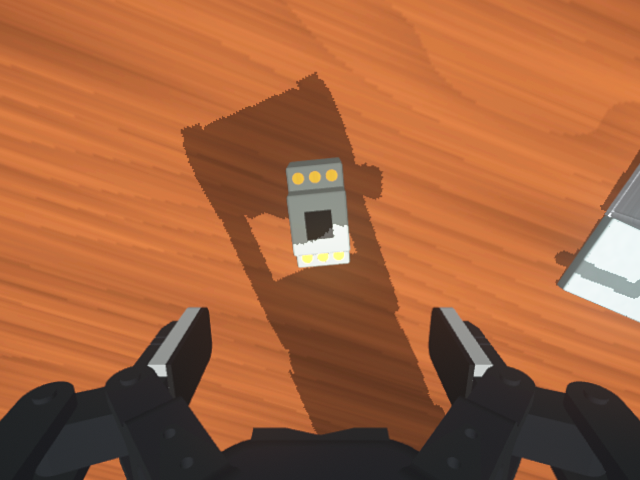

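The contactor is centred at (319.5,222), as predicted, and turned about 4° further than the tool. I'll correct the yaw and descend.

Emit:
{"fn": "arm_command", "kwargs": {
  "series": [
    {"dp": [0.015, -0.01, 0.1], "twist": [0, 0, -0.13], "grip": 1},
    {"dp": [0, 0, 0.2], "twist": [0, 0, 0], "grip": 1},
    {"dp": [0, 0, 0.2], "twist": [0, 0, 0], "grip": 1},
    {"dp": [0, 0, 0.2], "twist": [0, 0, 0], "grip": 1},
    {"dp": [0, 0, 0.2], "twist": [0, 0, 0], "grip": 1},
    {"dp": [0, 0, 0.1], "twist": [0, 0, 0], "grip": 1},
    {"dp": [0, 0, 0.05], "twist": [0, 0, 0], "grip": 1},
    {"dp": [0, 0, 0], "twist": [0, 0, 0], "grip": 1},
    {"dp": [0, 0, 0], "twist": [0, 0, 0], "grip": 1}
  ]
}}

```text
time: 11.7
tcp_pos: [0.4334, 0.3864, 0.0331]
ee_rot: [-0.0, 0.978, 0.207, 0.001]
force: [-0.2, -0.8, 0.7]
opening: 0.0853
gripper_force: 0.0
```

```bash
python3 - <<'E'
from h import *
print(go([.431,.385,.022]))
E
```

```text
(array([-0.018,  0.002,  0.074]), array([[ 0.915,  0.405,  0.001],
       [ 0.405, -0.915,  0.001],
       [ 0.002, -0.001, -1.   ]]))
```

Emit:
{"fn": "arm_command", "kwargs": {
  "series": [
    {"dp": [-0.018, 0.002, 0.074], "twist": [0, 0, 0], "grip": 1},
    {"dp": [0, 0, 0], "twist": [0, 0, 0], "grip": 1},
    {"dp": [0, 0, 0], "twist": [0, 0, 0], "grip": 0},
    {"dp": [0, 0, 0], "twist": [0, 0, 0], "grip": 0},
    {"dp": [0, 0, 0], "twist": [0, 0, 0], "grip": 0},
    {"dp": [0, 0, 0], "twist": [0, 0, 0], "grip": 0},
    {"dp": [0, 0, 0], "twist": [0, 0, 0], "grip": 0},
    {"dp": [0, 0, 0], "twist": [0, 0, 0], "grip": 0}
  ]
}}

```text
time: 12.37
tcp_pos: [0.4305, 0.3846, 0.0214]
ee_rot: [-0.0, 0.978, 0.207, 0.0]
force: [-0.3, -0.5, 5.4]
opening: 0.0431
gripper_force: 61.7
```

Emit:
{"fn": "arm_command", "kwargs": {
  "series": [
    {"dp": [0, 0, -0.15], "twist": [0, 0, 0], "grip": 0},
    {"dp": [0, 0, -0.25], "twist": [0, 0, 0], "grip": 0},
    {"dp": [0, 0, -0.25], "twist": [0, 0, 0], "grip": 0},
    {"dp": [0, 0, -0.25], "twist": [0, 0, 0], "grip": 0},
    {"dp": [0, 0, -0.25], "twist": [0, 0, 0], "grip": 0},
    {"dp": [0, 0, -0.25], "twist": [0, 0, 0.182], "grip": 0},
    {"dp": [0, 0, -0.25], "twist": [0, 0, 0.182], "grip": 0},
    {"dp": [0, 0, -0.21], "twist": [0, 0, 0.182], "grip": 0},
    {"dp": [0, 0, 0], "twist": [0, 0, 0.182], "grip": 0},
    {"dp": [0, 0, 0], "twist": [0, 0, 0.182], "grip": 0},
    {"dp": [0, 0, 0], "twist": [0, 0, 0], "grip": 0},
    {"dp": [0, 0, 0], "twist": [0, 0, 0], "grip": 0}
  ]
}}

```text
time: 13.37
tcp_pos: [0.4296, 0.3838, 0.2991]
ee_rot: [0.0, 1.0, -0.028, -0.0]
force: [-0.8, -0.3, -3.0]
opening: 0.0434
gripper_force: 62.3
```

```bash
cat >> h.py <<'E'
X=np.array([.9983,-.0587,0]);Y=np.array([.0587,.9983,0]);O=np.array([.56,-.0295,0])
E
python3 - <<'E'
from h import *
print(go(O-.003*X+.005*Y+[0,0,.03]),state()['opening'])
E
```

```text
(array([1.003, 2.668, 1.795]), array([[ 0.998, -0.056, -0.001],
       [-0.056, -0.998, -0.001],
       [-0.001,  0.001, -1.   ]])) 0.043366311017072945
```

Emit:
{"fn": "arm_command", "kwargs": {
  "series": [
    {"dp": [0.083, 0.222, 0], "twist": [0, 0, 0], "grip": 0},
    {"dp": [0.083, 0.222, 0], "twist": [0, 0, 0], "grip": 0},
    {"dp": [0.083, 0.222, 0], "twist": [0, 0, 0], "grip": 0},
    {"dp": [0.083, 0.222, 0], "twist": [0, 0, 0], "grip": 0},
    {"dp": [0.083, 0.222, 0], "twist": [0, 0, 0], "grip": 0},
    {"dp": [0.083, 0.222, 0], "twist": [0, 0, 0], "grip": 0},
    {"dp": [0.083, 0.222, 0], "twist": [0, 0, 0], "grip": 0},
    {"dp": [0.083, 0.222, 0], "twist": [0, 0, 0], "grip": 0},
    {"dp": [0.083, 0.222, 0], "twist": [0, 0, 0], "grip": 0},
    {"dp": [0.083, 0.222, 0], "twist": [0, 0, 0], "grip": 0},
    {"dp": [0.083, 0.222, 0], "twist": [0, 0, 0], "grip": 0},
    {"dp": [0.083, 0.222, 0], "twist": [0, 0, 0], "grip": 0}
  ]
}}

```text
time: 14.37
tcp_pos: [0.5556, -0.0252, 0.2989]
ee_rot: [-0.0, 1.0, -0.028, -0.001]
force: [1.4, 0.8, -3.5]
opening: 0.043
gripper_force: 62.5
```

Emit:
{"fn": "arm_command", "kwargs": {
  "series": [
    {"dp": [0, 0, 0], "twist": [0, 0, 0], "grip": 0},
    {"dp": [0, 0, 0], "twist": [0, 0, 0], "grip": 0},
    {"dp": [0, 0, 0], "twist": [0, 0, 0], "grip": 0}
  ]
}}

```text
time: 14.62
tcp_pos: [0.5553, -0.0234, 0.2988]
ee_rot: [-0.0, 1.0, -0.029, -0.001]
force: [-0.4, 0.6, -3.5]
opening: 0.0434
gripper_force: 62.9
```

```bash
python3 - <<'E'
from h import *
print(go(O-.003*X+.005*Y+[0,0,.03]),state()['opening'])
E
```

```text
(array([0.017, 0.006, 1.792]), array([[ 0.998, -0.058, -0.002],
       [-0.058, -0.998,  0.001],
       [-0.002, -0.   , -1.   ]])) 0.0434216245914917
```

Emit:
{"fn": "arm_command", "kwargs": {
  "series": [
    {"dp": [0.017, 0.006, 0.1], "twist": [0, 0, 0], "grip": 0},
    {"dp": [0, 0, 0.22], "twist": [0, 0, 0], "grip": 0},
    {"dp": [0, 0, 0.22], "twist": [0, 0, 0], "grip": 0},
    {"dp": [0, 0, 0.22], "twist": [0, 0, 0], "grip": 0},
    {"dp": [0, 0, 0.22], "twist": [0, 0, 0], "grip": 0},
    {"dp": [0, 0, 0.22], "twist": [0, 0, 0], "grip": 0},
    {"dp": [0, 0, 0.22], "twist": [0, 0, 0], "grip": 0},
    {"dp": [0, 0, 0.2], "twist": [0, 0, 0], "grip": 0},
    {"dp": [0, 0, 0.1], "twist": [0, 0, 0], "grip": 0},
    {"dp": [0, 0, 0], "twist": [0, 0, 0], "grip": 0},
    {"dp": [0, 0, 0], "twist": [0, 0, 0], "grip": 0},
    {"dp": [0, 0, 0], "twist": [0, 0, 0], "grip": 0}
  ]
}}

```text
time: 15.62
tcp_pos: [0.5591, -0.0238, 0.0428]
ee_rot: [-0.0, 1.0, -0.029, 0.001]
force: [1.1, -0.4, -3.1]
opening: 0.0433
gripper_force: 62.8
```

Emit:
{"fn": "arm_command", "kwargs": {
  "series": [
    {"dp": [-0.01, 0, 0.05], "twist": [0, 0, 0], "grip": 0},
    {"dp": [0, 0, 0.05], "twist": [0, 0, 0], "grip": 0},
    {"dp": [0, 0, 0], "twist": [0, 0, 0], "grip": 0},
    {"dp": [0, 0, 0], "twist": [0, 0, 0], "grip": 0.8},
    {"dp": [0, 0, 0], "twist": [0, 0, 0], "grip": 0.8},
    {"dp": [0, 0, 0], "twist": [0, 0, 0], "grip": 0.8},
    {"dp": [0, 0, 0], "twist": [0, 0, 0], "grip": 0.8},
    {"dp": [0, 0, 0], "twist": [0, 0, 0], "grip": 0.8}
  ]
}}

```text
time: 16.28
tcp_pos: [0.5569, -0.0245, 0.0269]
ee_rot: [0.0, 1.0, -0.029, 0.0]
force: [0.1, -0.0, -0.6]
opening: 0.068
gripper_force: 0.0
```

Emit:
{"fn": "arm_command", "kwargs": {
  "series": [
    {"dp": [0, 0, -0.12], "twist": [0, 0, 0], "grip": 0.8},
    {"dp": [0, 0, -0.26], "twist": [0, 0, 0], "grip": 0.8},
    {"dp": [0, 0, -0.26], "twist": [0, 0, 0], "grip": 0.8},
    {"dp": [0, 0, -0.26], "twist": [0, 0, 0], "grip": 0.8},
    {"dp": [0, 0, -0.26], "twist": [0, 0, 0], "grip": 0.8},
    {"dp": [0, 0, -0.26], "twist": [0, 0, 0], "grip": 0},
    {"dp": [0, 0, -0.26], "twist": [0, 0, 0], "grip": 0},
    {"dp": [0, 0, -0.26], "twist": [0, 0, 0], "grip": 0},
    {"dp": [0, 0, 0], "twist": [0, 0, 0], "grip": 0},
    {"dp": [0, 0, 0], "twist": [0, 0, 0], "grip": 0}
  ]
}}

```text
time: 17.12
tcp_pos: [0.558, -0.0245, 0.3205]
ee_rot: [0.0, 1.0, -0.029, 0.003]
force: [-0.4, 0.7, 0.3]
opening: 0.0079
gripper_force: 0.0
```

```bash
python3 - <<'E'
from h import *
a=get_image("wrist")[:,:,::-1]; b=get_image("side")[:,:,::-1]
cv2.imwrite("pics/w6.png",np.hstack([cv2.resize(a,(400,300)),cv2.resize(b,(400,300))]))
for t in (1.6,1.7,1.8):
    h=O+.065*X+[0,0,.075]; ex=-np.cos(t)*X+np.array([0,0,np.sin(t)]); ez=np.sin(t)*X+np.array([0,0,np.cos(t)])
    g=h+.1*ex+.043*ez; e=h+.13*ex
    print(t,g,[proj("scene",g+s*.05*Y) for s in (-1,1)],[proj("side",e+s*.1675*Y) for s in (-1,1)])
print(state()['tcp_pos'])
E
```

```text
1.6 [ 0.67071308 -0.03600992  0.17370178] [array([293. , 280.9]), array([346.4, 281. ])] [array([256.6, 149.5]), array([199.1, 241.8])]
1.7 [ 0.68032114 -0.03657488  0.16862617] [array([293. , 286.6]), array([346.5, 286.7])] [array([251.5, 149.2]), array([192.9, 241.1])]
1.8 [ 0.68937534 -0.03710727  0.16261507] [array([292.9, 292.4]), array([346.5, 292.5])] [array([246.5, 149.4]), array([187. , 240.9])]
[ 0.55624573 -0.02439859  0.31697216]
```

View pics/w6.png

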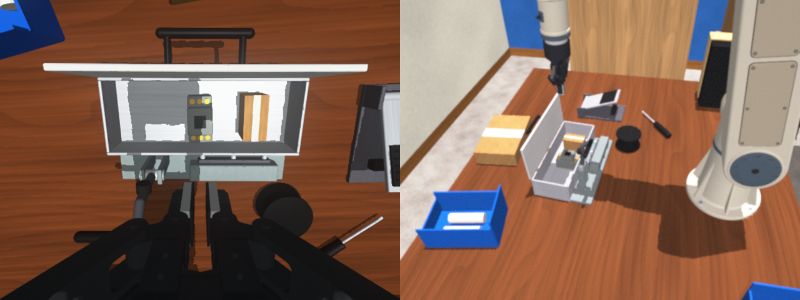

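Both items lie in the case and the lid stands near 1.66 rad. Now I'll bring the closed fingers behind the lid, clear of its handle at case y of about -0.11.

Emit:
{"fn": "arm_command", "kwargs": {
  "series": [
    {"dp": [0.185, 0.153, 0], "twist": [0, 0, 0], "grip": 0},
    {"dp": [0.185, 0.153, 0], "twist": [0, 0, 0], "grip": 0},
    {"dp": [0.185, 0.153, 0], "twist": [0, 0, 0], "grip": 0},
    {"dp": [0.185, 0.153, 0], "twist": [0, 0, 0], "grip": 0},
    {"dp": [0.185, 0.153, 0], "twist": [0, 0, 0], "grip": 0},
    {"dp": [0, 0, 0], "twist": [0, 0, 0], "grip": 0},
    {"dp": [0, 0, 0], "twist": [0, 0, 0], "grip": 0}
  ]
}}

```text
time: 17.8
tcp_pos: [0.6884, -0.1483, 0.3141]
ee_rot: [-0.0, 1.0, -0.03, -0.002]
force: [-1.0, -0.0, 0.1]
opening: 0.0
gripper_force: 0.0
```

```bash
cat >> h.py <<'E'
def cs(p): d=np.array(p)-O; return np.round([d@X,d@Y,d[2]],4)
E
python3 - <<'E'
from h import *
print(cs(state()['tcp_pos']),go(O+.135*X-.11*Y+[0,0,.165])[0])
for t in np.arange(1.66,-.01,-.166):
    P=np.array([.065-.1*np.cos(t)+.008*np.sin(t)+.011,.075+.1*np.sin(t)+.008*np.cos(t)]);print(round(t,2),P.round(4))
E
```

```text
[ 0.1352 -0.111   0.3141] [ 0.004 -0.006  0.994]
1.66 [0.0929 0.1739]
1.49 [0.0763 0.1753]
1.33 [0.0597 0.174 ]
1.16 [0.0436 0.1699]
1.0 [0.0283 0.1633]
0.83 [0.0144 0.1542]
0.66 [0.0022 0.1429]
0.5 [-0.008   0.1298]
0.33 [-0.0159  0.1152]
0.17 [-0.0213  0.0994]
0.0 [-0.024  0.083]
```

Emit:
{"fn": "arm_command", "kwargs": {
  "series": [
    {"dp": [0, 0, 0.2], "twist": [0, 0, 0], "grip": 0},
    {"dp": [0, 0, 0.2], "twist": [0, 0, 0], "grip": 0},
    {"dp": [0, 0, 0.2], "twist": [0, 0, 0], "grip": 0},
    {"dp": [0, 0, 0.2], "twist": [0, 0, 0], "grip": 0},
    {"dp": [0, 0, 0.15], "twist": [0, 0, 0], "grip": 0},
    {"dp": [0, 0, 0.05], "twist": [0, 0, 0], "grip": 0},
    {"dp": [0, 0, 0], "twist": [0, 0, 0], "grip": 0},
    {"dp": [0, 0, 0], "twist": [0, 0, 0], "grip": 0}
  ]
}}

```text
time: 18.47
tcp_pos: [0.6883, -0.1466, 0.1681]
ee_rot: [-0.0, 1.0, -0.029, -0.0]
force: [-0.4, 0.4, -0.1]
opening: -0.0001
gripper_force: 0.0
```

Emit:
{"fn": "arm_command", "kwargs": {
  "series": [
    {"dp": [-0.1, 0, 0], "twist": [0, 0, 0], "grip": 0},
    {"dp": [-0.1, 0, 0], "twist": [0, 0, 0], "grip": 0},
    {"dp": [-0.1, 0, 0], "twist": [0, 0, 0], "grip": 0},
    {"dp": [-0.06, 0, 0], "twist": [0, 0, 0], "grip": 0},
    {"dp": [-0.06, 0, 0], "twist": [0, 0, 0], "grip": 0},
    {"dp": [-0.06, 0, 0], "twist": [0, 0, 0], "grip": 0},
    {"dp": [-0.06, 0, 0], "twist": [0, 0, 0], "grip": 0},
    {"dp": [-0.06, 0, 0], "twist": [0, 0, 0], "grip": 0},
    {"dp": [0, 0, 0], "twist": [0, 0, 0], "grip": 0},
    {"dp": [0, 0, 0], "twist": [0, 0, 0], "grip": 0}
  ]
}}

```text
time: 19.3
tcp_pos: [0.5977, -0.1418, 0.1675]
ee_rot: [-0.0, 1.0, -0.029, -0.001]
force: [0.5, -0.3, 0.5]
opening: 0.0
gripper_force: 0.0
```

```bash
python3 - <<'E'
from h import *
print(cs(state()['tcp_pos']),state()['force'])
E
```

```text
[ 0.0443 -0.1099  0.1675] [ 0.51411414 -0.26201004  0.5332143 ]
```

Emit:
{"fn": "arm_command", "kwargs": {
  "series": [
    {"dp": [-0.053, 0, 0.018], "twist": [0, 0, 0], "grip": 0},
    {"dp": [-0.053, 0, 0.025], "twist": [0, 0, 0], "grip": 0},
    {"dp": [-0.046, 0, 0.028], "twist": [0, 0, 0], "grip": 0},
    {"dp": [-0.046, 0, 0.032], "twist": [0, 0, 0], "grip": 0},
    {"dp": [-0.04, 0, 0.036], "twist": [0, 0, 0], "grip": 0},
    {"dp": [-0.04, 0, 0.038], "twist": [0, 0, 0], "grip": 0},
    {"dp": [-0.034, 0, 0.042], "twist": [0, 0, 0], "grip": 0},
    {"dp": [-0.034, 0, 0.045], "twist": [0, 0, 0], "grip": 0},
    {"dp": [-0.027, 0, 0.05], "twist": [0, 0, 0], "grip": 0},
    {"dp": [-0.027, 0, 0.05], "twist": [0, 0, 0], "grip": 0},
    {"dp": [0, 0, 0], "twist": [0, 0, 0], "grip": 0},
    {"dp": [0, 0, 0], "twist": [0, 0, 0], "grip": 0}
  ]
}}

```text
time: 20.3
tcp_pos: [0.538, -0.1382, 0.1123]
ee_rot: [-0.0, 1.0, -0.029, -0.001]
force: [0.3, -0.5, 0.1]
opening: -0.0002
gripper_force: 0.0
```

```bash
python3 - <<'E'
from h import *
print(cs(state()['tcp_pos']),state()['force'])
E
```

```text
[-0.0156 -0.1098  0.1123] [ 0.34605935 -0.4663205   0.08246429]
```

Emit:
{"fn": "arm_command", "kwargs": {
  "series": [
    {"dp": [-0.017, 0, 0.05], "twist": [0, 0, 0], "grip": 0},
    {"dp": [-0.017, 0, 0.05], "twist": [0, 0, 0], "grip": 0},
    {"dp": [-0.01, 0, 0.045], "twist": [0, 0, 0], "grip": 0},
    {"dp": [-0.01, 0, 0.04], "twist": [0, 0, 0], "grip": 0},
    {"dp": [0, 0, 0.015], "twist": [0, 0, 0], "grip": 0},
    {"dp": [0, 0, 0], "twist": [0, 0, 0], "grip": 0},
    {"dp": [0, 0, 0], "twist": [0, 0, 0], "grip": 0}
  ]
}}

```text
time: 20.88
tcp_pos: [0.5302, -0.1378, 0.0835]
ee_rot: [-0.0, 1.0, -0.029, -0.001]
force: [-3.5, 1.6, 12.0]
opening: -0.0001
gripper_force: 6.4
```

The lid is shut: the tip rests at 0.0835 m with about 12 N of contact force. Now I'll rise, turn 90°, and go above the hold-down's bar.

Emit:
{"fn": "arm_command", "kwargs": {
  "series": [
    {"dp": [0, 0, -0.2], "twist": [0, 0, 0], "grip": 0},
    {"dp": [0, 0, -0.25], "twist": [0, 0, 0], "grip": 0},
    {"dp": [0, 0, -0.25], "twist": [0, 0, -0.23], "grip": 0.5},
    {"dp": [0, 0, -0.25], "twist": [0, 0, -0.23], "grip": 0.5},
    {"dp": [0, 0, -0.25], "twist": [0, 0, -0.23], "grip": 0.5},
    {"dp": [0, 0, -0.25], "twist": [0, 0, -0.23], "grip": 0.5},
    {"dp": [0, 0, 0], "twist": [0, 0, -0.23], "grip": 0.5},
    {"dp": [0, 0, 0], "twist": [0, 0, -0.23], "grip": 0.5},
    {"dp": [0, 0, 0], "twist": [0, 0, -0.23], "grip": 0.5},
    {"dp": [0, 0, 0], "twist": [0, 0, -0.23], "grip": 0.5},
    {"dp": [0, 0, 0], "twist": [0, 0, -0.23], "grip": 0.5},
    {"dp": [0, 0, 0], "twist": [0, 0, -0.23], "grip": 0.5}
  ]
}}

```text
time: 21.88
tcp_pos: [0.5303, -0.1378, 0.2999]
ee_rot: [-0.0, 0.839, 0.544, -0.0]
force: [0.2, 0.4, -0.3]
opening: 0.0423
gripper_force: 0.0
```

Emit:
{"fn": "arm_command", "kwargs": {
  "series": [
    {"dp": [0, 0, 0], "twist": [0, 0, -0.23], "grip": 0.5},
    {"dp": [0, 0, 0], "twist": [0, 0, -0.23], "grip": 0.5},
    {"dp": [0, 0, 0], "twist": [0, 0, -0.23], "grip": 0.5},
    {"dp": [0, 0, 0], "twist": [0, 0, 0], "grip": 0.5},
    {"dp": [0, 0, 0], "twist": [0, 0, 0], "grip": 0.5}
  ]
}}

```text
time: 22.3
tcp_pos: [0.5305, -0.1378, 0.3]
ee_rot: [-0.0, 0.731, 0.683, -0.0]
force: [-0.1, -0.8, -0.1]
opening: 0.0427
gripper_force: 0.0
```

```bash
python3 - <<'E'
from h import *
s=state();print(cs(s['tcp_pos']),go(O-.125*X+.127*Y+[0,0,.29]),s['joint_pos'],s['force'])
a=get_image("scene")[:,:,::-1];b=get_image("side")[:,:,::-1]
cv2.imwrite("pics/s7.png",np.hstack([crop(a,230,160,200,400),crop(b,220,170,120,400)]))
for t in (1.6,1.65,1.7,1.75):
    a=np.arctan2(30,115)+t; g=O+(-.09+.119*np.cos(a))*X+.127*Y+[0,0,.1+.119*np.sin(a)]
    print(t,cs(g),[(proj("scene",g+s*Y),proj("side",g+s*Y)) for s in (-.035,.035)])
E
```

```text
[-0.0231 -0.1098  0.3   ] (array([ 1.573, -0.693,  0.068]), array([[ 0.068,  0.998, -0.001],
       [ 0.998, -0.068,  0.   ],
       [ 0.   , -0.001, -1.   ]])) [-2.56818555e-01  1.72573391e-01  1.71804275e+00 -8.73976339e-06
  1.25191452e+00 -1.89132937e-01] [-0.12425293 -0.83596086 -0.08372087]
1.6 [-0.1234  0.127   0.2142] [(array([361.7, 186.2]), array([306.6, 228.2])), (array([394. , 186.4]), array([296.7, 252.6]))]
1.65 [-0.1291  0.127   0.2124] [(array([361.4, 185.2]), array([309.5, 229.4])), (array([393.6, 185.4]), array([299.8, 253.8]))]
1.7 [-0.1346  0.127   0.2103] [(array([361.2, 184.4]), array([312.3, 230.7])), (array([393.2, 184.6]), array([302.7, 255.1]))]
1.75 [-0.1401  0.127   0.2079] [(array([360.9, 183.7]), array([315.1, 232. ])), (array([392.8, 183.9]), array([305.7, 256.6]))]
```

View pics/s7.png

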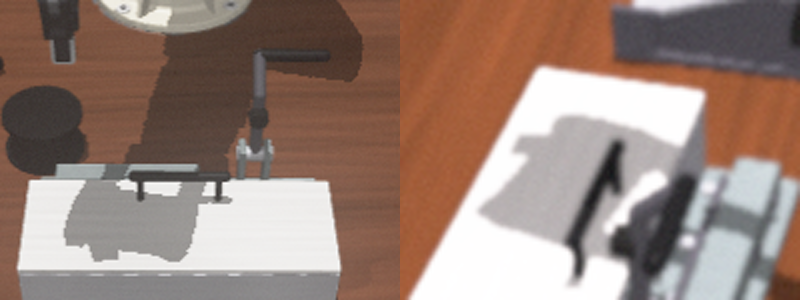

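The lid lies shut and the hold-down's bar is where predicted, near 1.6 rad. Going over it.

Emit:
{"fn": "arm_command", "kwargs": {
  "series": [
    {"dp": [0.12, -0.05, 0], "twist": [0, 0, 0], "grip": 0.7},
    {"dp": [0.225, -0.097, 0], "twist": [0, 0, 0], "grip": 0.7},
    {"dp": [0.225, -0.097, 0], "twist": [0, 0, 0], "grip": 0.7},
    {"dp": [0.225, -0.097, 0], "twist": [0, 0, 0], "grip": 0.7},
    {"dp": [0.225, -0.097, 0], "twist": [0, 0, 0], "grip": 0.7},
    {"dp": [0.225, -0.097, 0], "twist": [0, 0, 0], "grip": 0.7},
    {"dp": [0.225, -0.097, 0], "twist": [0, 0, 0], "grip": 0.7},
    {"dp": [0.1, -0.05, 0], "twist": [0, 0, 0], "grip": 0.7},
    {"dp": [0, 0, 0], "twist": [0, 0, 0], "grip": 0.7},
    {"dp": [0, 0, 0], "twist": [0, 0, 0], "grip": 0.7},
    {"dp": [0, 0, 0], "twist": [0, 0, 0], "grip": 0.7}
  ]
}}

```text
time: 23.32
tcp_pos: [0.444, 0.1032, 0.3006]
ee_rot: [0.0, 0.73, 0.684, -0.0]
force: [0.2, -0.4, -0.0]
opening: 0.0597
gripper_force: 0.0
```

```bash
python3 - <<'E'
from h import *
s=state();print(cs(s['tcp_pos']),go(O-.123*X+.127*Y+[0,0,.1955]))
E
```

```text
[-0.1236  0.1257  0.3006] (array([0.009, 0.004, 0.701]), array([[ 0.065,  0.998,  0.   ],
       [ 0.998, -0.065, -0.   ],
       [-0.   ,  0.   , -1.   ]]))
```

Emit:
{"fn": "arm_command", "kwargs": {
  "series": [
    {"dp": [0.009, 0.004, 0.1], "twist": [0, 0, 0], "grip": 0.7},
    {"dp": [0, 0, 0.15], "twist": [0, 0, 0], "grip": 0.7},
    {"dp": [0, 0, 0.15], "twist": [0, 0, 0], "grip": 0.7},
    {"dp": [0, 0, 0.15], "twist": [0, 0, 0], "grip": 0.7},
    {"dp": [0, 0, 0.1], "twist": [0, 0, 0], "grip": 0.7},
    {"dp": [0, 0, 0.05], "twist": [0, 0, 0], "grip": 0.7},
    {"dp": [0, 0, 0], "twist": [0, 0, 0], "grip": 0.7},
    {"dp": [0, 0, 0], "twist": [0, 0, 0], "grip": 0.7}
  ]
}}

```text
time: 23.98
tcp_pos: [0.4448, 0.1044, 0.1958]
ee_rot: [-0.0, 0.73, 0.684, -0.0]
force: [-0.2, 0.8, 1.2]
opening: 0.0598
gripper_force: 0.0
```

```bash
python3 - <<'E'
from h import *
s=state();print(cs(s['tcp_pos']),s['force'])
cv2.imwrite("pics/w8.png",cv2.resize(get_image("wrist")[:,:,::-1],(400,300)))
E
```

```text
[-0.1228  0.1269  0.1958] [-0.16172433  0.76887444  1.15017173]
```

View pics/w8.png

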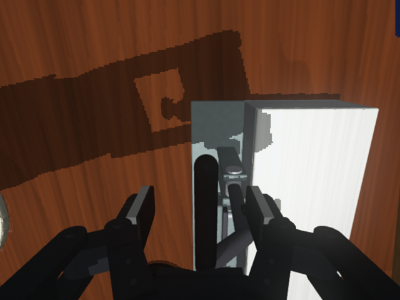

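The bar stands between the pads at (207,210), so I'll close on it.

Emit:
{"fn": "arm_command", "kwargs": {
  "series": [
    {"dp": [0, 0, 0], "twist": [0, 0, 0], "grip": 0},
    {"dp": [0, 0, 0], "twist": [0, 0, 0], "grip": 0},
    {"dp": [0, 0, 0], "twist": [0, 0, 0], "grip": 0},
    {"dp": [0, 0, 0], "twist": [0, 0, 0], "grip": 0},
    {"dp": [0, 0, 0], "twist": [0, 0, 0], "grip": 0},
    {"dp": [0, 0, 0], "twist": [0, 0, 0], "grip": 0},
    {"dp": [0, 0, 0], "twist": [0, 0, 0], "grip": 0},
    {"dp": [0, 0, 0], "twist": [0, 0, 0], "grip": 0}
  ]
}}

```text
time: 24.7
tcp_pos: [0.445, 0.1051, 0.1962]
ee_rot: [0.0, 0.729, 0.684, 0.001]
force: [-0.0, -0.9, 4.9]
opening: 0.012
gripper_force: 58.5
```

```bash
cat >> h.py <<'E'
def hold(dz):
    "hold angle from TCP x; TCP is dz below bar centre"
    p=cs(state()['tcp_pos']);v=[p[0]+.09,p[2]+dz-.1];return np.arctan2(v[1],v[0])-np.arctan2(30,115),np.hypot(*v)
E
python3 - <<'E'
from h import *
s=state();print(cs(s['tcp_pos']),s['force'],hold(.0187))
A=np.arctan2(30,115)
for t in np.arange(1.6,-.01,-.1):print(round(t,2),np.round([-.09+.119*np.cos(A+t),.1+.119*np.sin(A+t)-.0187],4))
E
```

```text
[-0.1228  0.1277  0.1962] [-0.02345745 -0.94099386  4.91580497] (np.float64(1.5936836836991621), np.float64(0.11948995773704166))
1.6 [-0.1234  0.1955]
1.5 [-0.1118  0.1983]
1.4 [-0.1     0.1999]
1.3 [-0.0881  0.2003]
1.2 [-0.0763  0.1995]
1.1 [-0.0645  0.1975]
1.0 [-0.0531  0.1944]
0.9 [-0.042   0.1902]
0.8 [-0.0313  0.1848]
0.7 [-0.0213  0.1785]
0.6 [-0.0119  0.1711]
0.5 [-0.0034  0.1629]
0.4 [0.0044 0.1538]
0.3 [0.0111 0.144 ]
0.2 [0.0169 0.1336]
0.1 [0.0216 0.1227]
-0.0 [0.0251 0.1113]
```

Emit:
{"fn": "arm_command", "kwargs": {
  "series": [
    {"dp": [0, 0.077, -0.019], "twist": [0, 0, 0], "grip": 0},
    {"dp": [0, 0.079, -0.011], "twist": [0, 0, 0], "grip": 0},
    {"dp": [0, 0.079, -0.003], "twist": [0, 0, 0], "grip": 0},
    {"dp": [0, 0.079, 0.005], "twist": [0, 0, 0], "grip": 0},
    {"dp": [0, 0.079, 0.013], "twist": [0, 0, 0], "grip": 0},
    {"dp": [0, 0.076, 0.021], "twist": [0, 0, 0], "grip": 0},
    {"dp": [0, 0, 0], "twist": [0, 0, 0], "grip": 0},
    {"dp": [0, 0, 0], "twist": [0, 0, 0], "grip": 0}
  ]
}}

```text
time: 25.37
tcp_pos: [0.515, 0.1008, 0.1947]
ee_rot: [-0.0, 0.729, 0.684, -0.0]
force: [0.3, 1.2, 3.5]
opening: 0.0119
gripper_force: 64.1
```

```bash
python3 - <<'E'
from h import *
s=state();print(cs(s['tcp_pos']),s['force'],hold(.0187),s['opening'])
E
```

```text
[-0.0526  0.1274  0.1947] [0.29314503 1.19572912 3.52467451] (np.float64(0.9970413371806064), np.float64(0.11940820742310806)) 0.011889481082629908
```

Tracking is good, so I'll continue to the bottom.

Emit:
{"fn": "arm_command", "kwargs": {
  "series": [
    {"dp": [0, 0.071, 0.028], "twist": [0, 0, 0], "grip": 0},
    {"dp": [0, 0.071, 0.036], "twist": [0, 0, 0], "grip": 0},
    {"dp": [0, 0.067, 0.042], "twist": [0, 0, 0], "grip": 0},
    {"dp": [0, 0.063, 0.049], "twist": [0, 0, 0], "grip": 0},
    {"dp": [0, 0.057, 0.055], "twist": [0, 0, 0], "grip": 0},
    {"dp": [0, 0.052, 0.061], "twist": [0, 0, 0], "grip": 0},
    {"dp": [0, 0.045, 0.065], "twist": [0, 0, 0], "grip": 0},
    {"dp": [0, 0, 0], "twist": [0, 0, 0], "grip": 0},
    {"dp": [0, 0, 0], "twist": [0, 0, 0], "grip": 0}
  ]
}}

```text
time: 26.12
tcp_pos: [0.5795, 0.0967, 0.1433]
ee_rot: [0.0, 0.729, 0.684, 0.001]
force: [2.4, 4.7, 0.1]
opening: 0.0116
gripper_force: 71.3
```

```bash
python3 - <<'E'
from h import *
s=state();print(cs(s['tcp_pos']),s['force'],hold(.0187),s['opening'])
E
```

```text
[0.0121 0.1271 0.1433] [2.35781084 4.68853989 0.12155564] (np.float64(0.29054933534335703), np.float64(0.11945044997822318)) 0.011609038132598342
```

Emit:
{"fn": "arm_command", "kwargs": {
  "series": [
    {"dp": [0, 0.034, 0.066], "twist": [0, 0, 0], "grip": 0},
    {"dp": [0, 0.03, 0.072], "twist": [0, 0, 0], "grip": 0},
    {"dp": [0, 0.02, 0.065], "twist": [0, 0, 0], "grip": 0},
    {"dp": [0, 0.003, 0.02], "twist": [0, 0, 0], "grip": 0},
    {"dp": [0, 0, 0], "twist": [0, 0, 0], "grip": 0},
    {"dp": [0, 0, 0], "twist": [0, 0, 0], "grip": 0}
  ]
}}

```text
time: 26.62
tcp_pos: [0.5945, 0.0958, 0.1111]
ee_rot: [0.002, 0.729, 0.684, 0.002]
force: [8.5, 3.2, -2.0]
opening: 0.0117
gripper_force: 74.8
```

```bash
python3 - <<'E'
from h import *
s=state();print(cs(s['tcp_pos']),s['force'],hold(.0187),s['opening'])
E
```

```text
[0.0271 0.1272 0.1111] [ 8.50238654  3.22782912 -2.01635856] (np.float64(-0.005988577829673686), np.float64(0.12083232183484681)) 0.01170756711624072
```

Emit:
{"fn": "arm_command", "kwargs": {
  "series": [
    {"dp": [0, -0.01, 0.025], "twist": [0, 0, 0], "grip": 0},
    {"dp": [0, 0, 0], "twist": [0, 0, 0], "grip": 0},
    {"dp": [0, 0, 0], "twist": [0, 0, 0], "grip": 0}
  ]
}}

```text
time: 26.87
tcp_pos: [0.5953, 0.0959, 0.1087]
ee_rot: [0.004, 0.729, 0.684, 0.004]
force: [13.6, -0.0, 2.0]
opening: 0.0122
gripper_force: 75.1
```

Emit:
{"fn": "arm_command", "kwargs": {
  "series": [
    {"dp": [0, 0, 0], "twist": [0, 0, 0], "grip": 0.6},
    {"dp": [0, 0, 0], "twist": [0, 0, 0], "grip": 0.6},
    {"dp": [0, 0, 0], "twist": [0, 0, 0], "grip": 0.6},
    {"dp": [0, 0, 0], "twist": [0, 0, 0], "grip": 0.6},
    {"dp": [0, 0, 0], "twist": [0, 0, 0], "grip": 0.6},
    {"dp": [0, 0, 0], "twist": [0, 0, 0], "grip": 0.6}
  ]
}}

```text
time: 27.37
tcp_pos: [0.5895, 0.0956, 0.1068]
ee_rot: [-0.0, 0.729, 0.684, -0.0]
force: [0.3, -0.3, 0.1]
opening: 0.0511
gripper_force: 0.0
```

Emit:
{"fn": "arm_command", "kwargs": {
  "series": [
    {"dp": [0, 0, -0.1], "twist": [0, 0, 0], "grip": 0.6},
    {"dp": [0, 0, -0.2], "twist": [0, 0, 0], "grip": 0.6},
    {"dp": [0, 0, -0.25], "twist": [0, 0, 0], "grip": 0},
    {"dp": [0, 0, -0.25], "twist": [0, 0, 0], "grip": 0},
    {"dp": [0, 0, -0.25], "twist": [0, 0, 0], "grip": 0},
    {"dp": [0, 0, -0.22], "twist": [0, 0, 0], "grip": 0},
    {"dp": [-0.234, -0.048, 0], "twist": [0, 0, 0], "grip": 0},
    {"dp": [-0.234, -0.048, 0], "twist": [0, 0, 0], "grip": 0},
    {"dp": [-0.234, -0.048, 0], "twist": [0, 0, 0], "grip": 0},
    {"dp": [-0.234, -0.048, 0], "twist": [0, 0, 0], "grip": 0},
    {"dp": [-0.234, -0.048, 0], "twist": [0, 0, 0], "grip": 0},
    {"dp": [-0.234, -0.048, 0], "twist": [0, 0, 0], "grip": 0}
  ]
}}

```text
time: 28.37
tcp_pos: [0.5324, -0.1131, 0.2976]
ee_rot: [0.0, 0.729, 0.684, -0.0]
force: [1.4, 0.1, 0.1]
opening: 0.0002
gripper_force: 0.0
```

Emit:
{"fn": "arm_command", "kwargs": {
  "series": [
    {"dp": [-0.234, -0.048, 0], "twist": [0, 0, 0], "grip": 0},
    {"dp": [-0.234, -0.048, 0], "twist": [0, 0, 0], "grip": 0},
    {"dp": [-0.234, -0.048, 0], "twist": [0, 0, 0], "grip": 0},
    {"dp": [-0.234, -0.048, 0], "twist": [0, 0, 0], "grip": 0},
    {"dp": [-0.234, -0.048, 0], "twist": [0, 0, 0], "grip": 0},
    {"dp": [-0.234, -0.048, 0], "twist": [0, 0, 0], "grip": 0},
    {"dp": [-0.234, -0.048, 0], "twist": [0, 0, 0], "grip": 0},
    {"dp": [0, 0, 0], "twist": [0, 0, 0], "grip": 0},
    {"dp": [0, 0, 0], "twist": [0, 0, 0], "grip": 0},
    {"dp": [0, 0, 0], "twist": [0, 0, 0], "grip": 0}
  ]
}}

```text
time: 29.2
tcp_pos: [0.4671, -0.3534, 0.2973]
ee_rot: [-0.0, 0.73, 0.684, 0.0]
force: [0.3, -0.2, 0.1]
opening: -0.0003
gripper_force: 0.0
```

```bash
python3 - <<'E'
from h import *
s=state();print(s['tcp_pos'],s['force'],go([.458,-.388,.1]))
b=get_image("side")[:,:,::-1];a=get_image("wrist")[:,:,::-1]
cv2.imwrite("pics/s9.png",np.hstack([cv2.resize(a,(400,300)),crop(b,200,170,140,400)]))
C=cal("wrist");print(proj("wrist",(.458,-.388,.088),C)/1.6)
for t in (0,.1):
    A=np.arctan2(30,115)+t; g=O+(-.09+.119*np.cos(A))*X+.127*Y+[0,0,.1+.119*np.sin(A)]
    print(t,[(proj("side",g+q*Y)-[200,170])*400/140+[400,0] for q in (-.035,.035)])
E
```

```text
[ 0.46705643 -0.35337339  0.29727703] [ 0.31165864 -0.1819684   0.05320968] (array([-0.235, -0.045,  1.315]), array([[ 0.065,  0.998, -0.   ],
       [ 0.998, -0.065,  0.001],
       [ 0.001, -0.   , -1.   ]]))
[195.625  149.1875]
0 [array([510.85714286, 222.57142857]), array([475.42857143, 289.14285714])]
0.1 [array([513.71428571, 212.        ]), array([478.28571429, 278.57142857])]
```

View pics/s9.png

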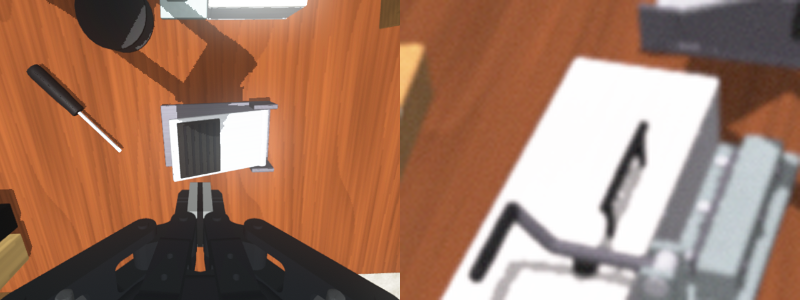

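The wrist view shows the pad centred near (199,147), matching my estimate. The side view shows the hold-down lying on the shut lid. Lowering onto the pad.

Emit:
{"fn": "arm_command", "kwargs": {
  "series": [
    {"dp": [-0.235, -0.04, 0], "twist": [0, 0, 0], "grip": 0},
    {"dp": [0, 0, 0.2], "twist": [0, 0, 0], "grip": 0},
    {"dp": [0, 0, 0.2], "twist": [0, 0, 0], "grip": 0},
    {"dp": [0, 0, 0.2], "twist": [0, 0, 0], "grip": 0},
    {"dp": [0, 0, 0.2], "twist": [0, 0, 0], "grip": 0},
    {"dp": [0, 0, 0.2], "twist": [0, 0, 0], "grip": 0},
    {"dp": [0, 0, 0.15], "twist": [0, 0, 0], "grip": 0},
    {"dp": [0, 0, 0], "twist": [0, 0, 0], "grip": 0},
    {"dp": [0, 0, 0], "twist": [0, 0, 0], "grip": 0}
  ]
}}

```text
time: 30.05
tcp_pos: [0.4591, -0.3871, 0.1246]
ee_rot: [-0.001, 0.729, 0.685, -0.0]
force: [0.2, 0.3, 0.1]
opening: 0.0
gripper_force: 0.0
```

```bash
python3 - <<'E'
from h import *
s=state();print(s['tcp_pos'],s['force'],go([.458,-.388,.053])[0])
E
```

```text
[ 0.45908815 -0.38708429  0.1245671 ] [0.16469918 0.25654706 0.09195562] [-0.007 -0.006  0.477]
```

Emit:
{"fn": "arm_command", "kwargs": {
  "series": [
    {"dp": [0, 0, 0.1], "twist": [0, 0, 0], "grip": 0},
    {"dp": [0, 0, 0.1], "twist": [0, 0, 0], "grip": 0},
    {"dp": [0, 0, 0.08], "twist": [0, 0, 0], "grip": 0},
    {"dp": [0, 0, 0.08], "twist": [0, 0, 0], "grip": 0},
    {"dp": [0, 0, 0.06], "twist": [0, 0, 0], "grip": 0},
    {"dp": [0, 0, 0.04], "twist": [0, 0, 0], "grip": 0},
    {"dp": [0, 0, 0], "twist": [0, 0, 0], "grip": 0},
    {"dp": [0, 0, 0], "twist": [0, 0, 0], "grip": 0}
  ]
}}

```text
time: 30.72
tcp_pos: [0.4598, -0.3893, 0.0586]
ee_rot: [0.001, 0.729, 0.684, -0.0]
force: [-5.8, 1.3, 13.1]
opening: 0.0002
gripper_force: 6.3
```

Emit:
{"fn": "arm_command", "kwargs": {
  "series": [
    {"dp": [0, 0, 0.02], "twist": [0, 0, 0], "grip": 0},
    {"dp": [0, 0, 0.015], "twist": [0, 0, 0], "grip": 0},
    {"dp": [0, 0, 0], "twist": [0, 0, 0], "grip": 0},
    {"dp": [0, 0, 0], "twist": [0, 0, 0], "grip": 0}
  ]
}}

```text
time: 31.05
tcp_pos: [0.4592, -0.3893, 0.0541]
ee_rot: [0.001, 0.729, 0.685, -0.001]
force: [-10.4, 1.3, 18.3]
opening: 0.0002
gripper_force: 8.9
```

Emit:
{"fn": "arm_command", "kwargs": {
  "series": [
    {"dp": [0, 0, 0.02], "twist": [0, 0, 0], "grip": 0},
    {"dp": [0, 0, 0], "twist": [0, 0, 0], "grip": 0},
    {"dp": [0, 0, 0], "twist": [0, 0, 0], "grip": 0},
    {"dp": [0, 0, 0], "twist": [0, 0, 0], "grip": 0}
  ]
}}

```text
time: 31.38
tcp_pos: [0.4593, -0.3893, 0.0534]
ee_rot: [0.001, 0.729, 0.685, -0.001]
force: [-16.1, 6.3, 43.8]
opening: -0.0002
gripper_force: 21.5
```

The force jumped from 18 to 44 N with almost no further travel, so the treadle is on its stop. Releasing.

Emit:
{"fn": "arm_command", "kwargs": {
  "series": [
    {"dp": [0, 0, -0.03], "twist": [0, 0, 0], "grip": 0},
    {"dp": [0, 0, -0.1], "twist": [0, 0, 0], "grip": 0},
    {"dp": [0, 0, -0.1], "twist": [0, 0, 0], "grip": 0},
    {"dp": [0, 0, -0.1], "twist": [0, 0, 0], "grip": 0},
    {"dp": [0, 0, -0.2], "twist": [0, 0, 0], "grip": 0},
    {"dp": [0, 0, -0.25], "twist": [0, 0, 0], "grip": 0},
    {"dp": [0, 0, -0.25], "twist": [0, 0, 0], "grip": 0},
    {"dp": [0, 0, -0.25], "twist": [0, 0, 0], "grip": 0},
    {"dp": [0, 0, -0.25], "twist": [0, 0, 0], "grip": 0.6},
    {"dp": [0, 0, -0.15], "twist": [0, 0, 0], "grip": 0.6},
    {"dp": [0, 0, 0], "twist": [0, 0, 0], "grip": 0.6}
  ]
}}

```text
time: 32.3
tcp_pos: [0.4616, -0.3901, 0.3081]
ee_rot: [0.006, 0.729, 0.684, 0.001]
force: [0.2, -0.1, 0.3]
opening: 0.0357
gripper_force: 0.0
```

```bash
python3 - <<'E'
from h import *
s=state();print(s['tcp_pos'],go([.5895,.0956,.1068])[0])
b=get_image("side")[:,:,::-1];a=get_image("scene")[:,:,::-1]
cv2.imwrite("pics/s10.png",np.hstack([crop(a,110,160,300,400),crop(b,200,130,170,400)]))
E
```

```text
[ 0.46164805 -0.39008629  0.3080631 ] [3.295 0.633 1.325]
```

View pics/s10.png

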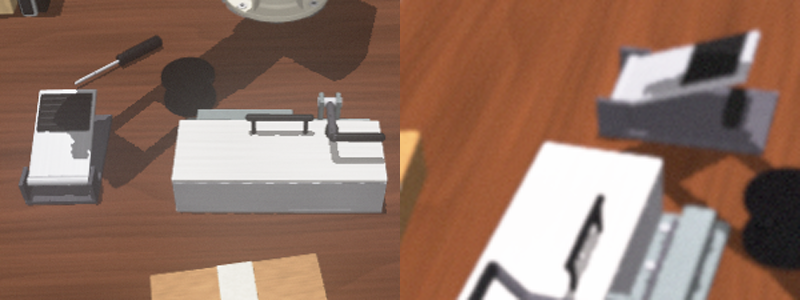

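The treadle has sprung back up, the lid is shut, and the reel and driver are untouched. Back to the hold-down.

Emit:
{"fn": "arm_command", "kwargs": {
  "series": [
    {"dp": [0.235, 0.045, 0], "twist": [0, 0, 0], "grip": 0.6},
    {"dp": [0.235, 0.045, 0], "twist": [0, 0, 0], "grip": 0.6},
    {"dp": [0.235, 0.045, 0], "twist": [0, 0, 0], "grip": 0.6},
    {"dp": [0.235, 0.045, 0], "twist": [0, 0, 0], "grip": 0.6},
    {"dp": [0.235, 0.045, 0], "twist": [0, 0, 0], "grip": 0.6},
    {"dp": [0.235, 0.045, 0], "twist": [0, 0, 0], "grip": 0.6},
    {"dp": [0.235, 0.045, 0], "twist": [0, 0, 0], "grip": 0.6},
    {"dp": [0.235, 0.045, 0], "twist": [0, 0, 0], "grip": 0.6},
    {"dp": [0.235, 0.045, 0], "twist": [0, 0, 0], "grip": 0.6},
    {"dp": [0.235, 0.045, 0], "twist": [0, 0, 0], "grip": 0.6},
    {"dp": [0.235, 0.045, 0], "twist": [0, 0, 0], "grip": 0.6},
    {"dp": [0.235, 0.045, 0], "twist": [0, 0, 0], "grip": 0.6}
  ]
}}

```text
time: 33.4
tcp_pos: [0.5663, 0.0305, 0.2988]
ee_rot: [-0.001, 0.729, 0.684, -0.001]
force: [0.8, -0.6, 0.4]
opening: 0.0511
gripper_force: 0.0
```

Emit:
{"fn": "arm_command", "kwargs": {
  "series": [
    {"dp": [0.235, 0.045, 0], "twist": [0, 0, 0], "grip": 0.6},
    {"dp": [0.235, 0.045, 0], "twist": [0, 0, 0], "grip": 0.6},
    {"dp": [0, 0, 0], "twist": [0, 0, 0], "grip": 0.6},
    {"dp": [0, 0, 0], "twist": [0, 0, 0], "grip": 0.6},
    {"dp": [0, 0, 0], "twist": [0, 0, 0], "grip": 0.6}
  ]
}}

```text
time: 33.82
tcp_pos: [0.5842, 0.0979, 0.2988]
ee_rot: [-0.0, 0.729, 0.685, -0.001]
force: [-0.5, -0.6, -0.3]
opening: 0.0508
gripper_force: 0.0
```

```bash
python3 - <<'E'
from h import *
s=state();print(cs(s['tcp_pos']),s['tcp_pos'],go(O+.025*X+.127*Y+[0,0,.111]))
E
```

```text
[0.0166 0.1286 0.2988] [0.5841505  0.09790364 0.29878163] (array([-0.009,  0.058,  1.252]), array([[ 0.063,  0.998, -0.002],
       [ 0.998, -0.063, -0.001],
       [-0.001, -0.002, -1.   ]]))
```

Emit:
{"fn": "arm_command", "kwargs": {
  "series": [
    {"dp": [-0.009, 0.058, 0.1], "twist": [0, 0, 0], "grip": 0.6},
    {"dp": [0, 0, 0.2], "twist": [0, 0, 0], "grip": 0.6},
    {"dp": [0, 0, 0.2], "twist": [0, 0, 0], "grip": 0.6},
    {"dp": [0, 0, 0.2], "twist": [0, 0, 0], "grip": 0.6},
    {"dp": [0, 0, 0.2], "twist": [0, 0, 0], "grip": 0.6},
    {"dp": [0, 0, 0.2], "twist": [0, 0, 0], "grip": 0.6},
    {"dp": [0, 0, 0.1], "twist": [0, 0, 0], "grip": 0.6},
    {"dp": [0, 0, 0.05], "twist": [0, 0, 0], "grip": 0.6},
    {"dp": [0, 0, 0], "twist": [0, 0, 0], "grip": 0.6},
    {"dp": [0, 0, 0], "twist": [0, 0, 0], "grip": 0.6}
  ]
}}

```text
time: 34.65
tcp_pos: [0.5937, 0.0953, 0.1129]
ee_rot: [0.0, 0.73, 0.684, 0.0]
force: [-0.2, -0.9, -0.2]
opening: 0.0513
gripper_force: 0.0
```

```bash
python3 - <<'E'
from h import *
s=state();print(cs(s['tcp_pos']),s['force'],go(O+.025*X+.127*Y+[0,0,.110])[0])
E
```

```text
[0.0263 0.1266 0.1129] [-0.23560383 -0.94102253 -0.19096463] [ 0.003 -0.009  0.019]
```

Emit:
{"fn": "arm_command", "kwargs": {
  "series": [
    {"dp": [0, -0.009, 0.019], "twist": [0, 0, 0], "grip": 0.6},
    {"dp": [0, 0, 0], "twist": [0, 0, 0], "grip": 0},
    {"dp": [0, 0, 0], "twist": [0, 0, 0], "grip": 0},
    {"dp": [0, 0, 0], "twist": [0, 0, 0], "grip": 0},
    {"dp": [0, 0, 0], "twist": [0, 0, 0], "grip": 0},
    {"dp": [0, 0, 0], "twist": [0, 0, 0], "grip": 0},
    {"dp": [0, 0, 0], "twist": [0, 0, 0], "grip": 0},
    {"dp": [0, 0, 0], "twist": [0, 0, 0], "grip": 0}
  ]
}}

```text
time: 35.32
tcp_pos: [0.595, 0.0962, 0.1111]
ee_rot: [0.002, 0.729, 0.684, 0.002]
force: [6.0, -1.9, 2.4]
opening: 0.0118
gripper_force: 58.4
```

Emit:
{"fn": "arm_command", "kwargs": {
  "series": [
    {"dp": [0, -0.023, -0.076], "twist": [0, 0, 0], "grip": 0},
    {"dp": [0, -0.031, -0.073], "twist": [0, 0, 0], "grip": 0},
    {"dp": [0, -0.039, -0.069], "twist": [0, 0, 0], "grip": 0},
    {"dp": [0, -0.045, -0.065], "twist": [0, 0, 0], "grip": 0},
    {"dp": [0, -0.052, -0.061], "twist": [0, 0, 0], "grip": 0},
    {"dp": [0, -0.057, -0.055], "twist": [0, 0, 0], "grip": 0},
    {"dp": [0, -0.063, -0.049], "twist": [0, 0, 0], "grip": 0},
    {"dp": [0, 0, 0], "twist": [0, 0, 0], "grip": 0},
    {"dp": [0, 0, 0], "twist": [0, 0, 0], "grip": 0}
  ]
}}

```text
time: 36.07
tcp_pos: [0.5477, 0.099, 0.1788]
ee_rot: [0.002, 0.729, 0.684, 0.002]
force: [2.4, -2.4, 8.4]
opening: 0.0119
gripper_force: 59.9
```

```bash
python3 - <<'E'
from h import *
s=state();print(cs(s['tcp_pos']),s['force'],hold(.0187),s['opening'])
E
```

```text
[-0.0199  0.1276  0.1788] [ 2.35462363 -2.35914191  8.42950309] (np.float64(0.6922666866248368), np.float64(0.12008438699514602)) 0.011939357759865646
```

Emit:
{"fn": "arm_command", "kwargs": {
  "series": [
    {"dp": [0, -0.067, -0.04], "twist": [0, 0, 0], "grip": 0},
    {"dp": [0, -0.071, -0.036], "twist": [0, 0, 0], "grip": 0},
    {"dp": [0, -0.074, -0.028], "twist": [0, 0, 0], "grip": 0},
    {"dp": [0, -0.076, -0.021], "twist": [0, 0, 0], "grip": 0},
    {"dp": [0, -0.079, -0.013], "twist": [0, 0, 0], "grip": 0},
    {"dp": [0, -0.079, -0.005], "twist": [0, 0, 0], "grip": 0},
    {"dp": [0, -0.079, 0.003], "twist": [0, 0, 0], "grip": 0},
    {"dp": [0, -0.079, 0.011], "twist": [0, 0, 0], "grip": 0},
    {"dp": [0, -0.077, 0.019], "twist": [0, 0, 0], "grip": 0},
    {"dp": [0, -0.02, 0.006], "twist": [0, 0, 0], "grip": 0},
    {"dp": [0, 0, 0], "twist": [0, 0, 0], "grip": 0},
    {"dp": [0, 0, 0], "twist": [0, 0, 0], "grip": 0}
  ]
}}

```text
time: 37.07
tcp_pos: [0.4416, 0.1057, 0.1928]
ee_rot: [0.001, 0.729, 0.684, 0.001]
force: [1.7, -3.5, 2.1]
opening: 0.0121
gripper_force: 62.6
```

```bash
python3 - <<'E'
from h import *
s=state();print(cs(s['tcp_pos']),s['force'],hold(.0187),s['opening'])
E
```

```text
[-0.1261  0.1281  0.1928] [ 1.70260295 -3.45601539  2.12636982] (np.float64(1.6287300586334235), np.float64(0.11719837882837798)) 0.012138967984118862
```

Hold-down reads about 1.62 rad. Releasing it and rising straight up.

Emit:
{"fn": "arm_command", "kwargs": {
  "series": [
    {"dp": [0, 0, 0], "twist": [0, 0, 0], "grip": 0.6},
    {"dp": [0, 0, 0], "twist": [0, 0, 0], "grip": 0.6},
    {"dp": [0, 0, 0], "twist": [0, 0, 0], "grip": 0.6},
    {"dp": [0, 0, 0], "twist": [0, 0, 0], "grip": 0.6},
    {"dp": [0, 0, 0], "twist": [0, 0, 0], "grip": 0.6},
    {"dp": [0, 0, -0.1], "twist": [0, 0, 0], "grip": 0.6},
    {"dp": [0, 0, -0.2], "twist": [0, 0, 0], "grip": 0.6},
    {"dp": [0, 0, -0.25], "twist": [0, 0, 0], "grip": 0.6},
    {"dp": [0, 0, -0.25], "twist": [0, 0, 0], "grip": 0.6},
    {"dp": [0, 0, 0], "twist": [0, 0, 0], "grip": 0.6},
    {"dp": [0, 0, 0], "twist": [0, 0, 0], "grip": 0.6}
  ]
}}

```text
time: 37.98
tcp_pos: [0.4419, 0.1062, 0.3143]
ee_rot: [0.001, 0.729, 0.684, 0.002]
force: [-0.2, -0.7, -0.5]
opening: 0.0514
gripper_force: 0.0
```

```bash
python3 - <<'E'
from h import *
s=state();print(s['tcp_pos'],s['force'])
b=get_image("side")[:,:,::-1];a=get_image("scene")[:,:,::-1]
cv2.imwrite("pics/s11.png",np.hstack([crop(a,110,160,300,400),crop(b,200,130,170,400)]))
E
```

```text
[0.44188099 0.10619523 0.31433676] [-0.22328588 -0.67528161 -0.45616626]
```

View pics/s11.png

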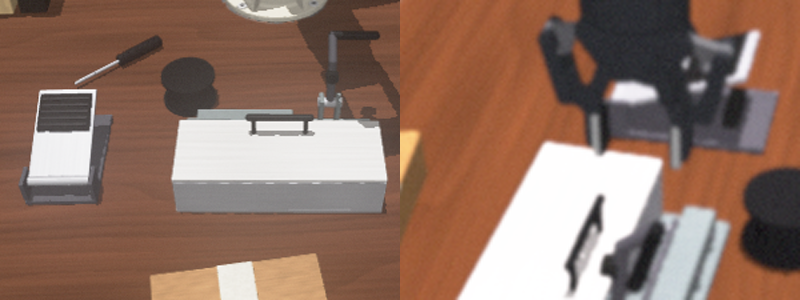

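The lid is shut, the hold-down is upright, the treadle is up and the gripper is clear.

```bash
python3 -c "
from station import *
print(job_done())"
```

```text
the job is handed in; nothing more can be done
None
```

The job is handed in, with no verdict returned: the carton and contactor are in the case, the lid is shut, the seals are punched, the treadle is up, the hold-down is upright again, and the reel and screwdriver look untouched.

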